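Set the batten jig's length stop to its middle click and load the batten

TASK

Get the length-stop jig ready for the next cut. First take the white-banded offcut out of the way of the red handle and put it down in the black scrap tray, then pull the stop rod out to its middle click without overrunning it to the far one. Then lay the dark teak batten (not the pale pine one) flat on the jig's bed, along the fence with its side against it and its end up against the stop plate, leaving the rod in its middle click; let go of everything and leave the pine batten, the tools and the rest of the bench where they are.

Things in the scene. Friction and masses are not known exactly. Their poses are not given: they have to be found in the camera images.
- jig: The length-stop jig, fixed: plywood base, flat top (the bed) 35 mm above the bench. Origin on the bench; x = the way the rod is pulled out, z up; base x -190 to +60 mm, y -55 to +55 mm. Low fence along x: face at y = -22.5 mm (looks to +y), 10 mm thick, 12 mm above the bed, x -190 to -63 mm. Grey bearing block of the rod: x +20 to +60, y -25 to +25, up to z = 85 mm.
- rod (a joint): Travel of the stop rod in m: 0 = fully in (its start), growing as it is pulled out along the jig's +x. Clicks at 0, 0.030 (middle) and 0.060 (fully out). About 9 N to leave a click; short of half-way it springs back, past half-way it is drawn on to the next click. Two dark ball collars sit on the rod 30 mm apart: at the middle click one peeps out about 7 mm at each side of the bearing.
- rod_handle (a point): Centre of the rod's red round handle: grip 30 mm in diameter, 34 mm long, along the jig's x, 60 mm above the bench, free underneath, with a disc 42 mm in diameter and 8 mm thick at its outer end (16 to 24 mm beyond this point). Moves with the rod: jig x = 96 mm + travel, y = 0. Axes as the jig.
- stop_face (a point): Middle of the working face of the aluminium stop plate on the rod's inner end, 52.5 mm above the bench; moves with the rod: jig x = -60 mm + travel, y = 0. The face looks to the jig's -x, where the batten goes; plate 10 mm thick (to +x), y -21 to +29 mm, top 79 mm above the bench. Axes as the jig.
- bed (a point): Point on the top of the bed (35 mm above the bench) where the middle of the batten's underside comes to lie when the rod is in its middle click and the batten touches both stop and fence: jig x = -100 mm, y = 0. Axes as the jig.
- teak_mid (a point): Centre of the dark brown teak batten to be loaded: 140 mm long (x) x 45 mm wide (y) x 35 mm high (z), 0.15 kg or so. It starts lying on the stand, its underside 20 mm above the bench.
- pine_mid (a point): Centre of the pale pine batten of the same size, lying beside the teak one on the stand, 90 mm between centres, parallel. Not wanted; leave it.
- stand: Low plywood stand 200 (x) x 160 (y) mm with two wooden bearers, top 20 mm above the bench, on which the two battens lie along its y axis at x = -45 and +45 mm, either way round. Origin at the centre of its underside. Fixed; stands to the left or to the right of the jig.
- offcut_mid (a point): Centre of the offcut: brown block 70 mm long (x) x 55 mm wide (y) x 45 mm high (z) with a white painted band, about 0.12 kg, lying on the bench just beyond the rod's handle, long side about along the jig's x, 5 to 20 mm from the handle's disc: the rod cannot be pulled to the middle until it is gone.
- tray: Black open scrap tray 200 (x) x 165 (y) x 45 (z) mm outside, walls and floor 5 mm. Origin at the centre of its underside. Fixed; on the other side of the jig from the stand.
- tape: Bystander: roll of yellow tape lying flat, 90 mm across, 25 mm high.
- sander: Bystander: sanding block 110 x 65 x 47 mm.
- plane: Bystander: small block plane 150 x 50 mm, 68 mm high.
- glue: Bystander: white glue bottle 56 mm across, 150 mm tall.
- drill: Bystander: cordless drill standing on its battery, about 170 x 70 mm, 195 mm tall.
- mallet: Bystander: mallet lying down, 260 mm long.
Mind the look-alikes: they are no part of the job. Leave any turquoise look-alike of the part that bears offcut_mid alone. What is shaped like the part that bears teak_mid but green is not meant.

How it is judged:
By the outcome, as a careful person would: the job done as asked, in the order asked, and still so for the second after the job is handed in, with the robot touching nothing.
It also fails if it takes over 72 s, if anything falls off the work surface, if the arm or the gripper's body presses on something with over 40 N, if the wrist force passes 120 N, or if a joint passes its speed limit or range.

ROBOT

A 7-joint arm with a two-finger parallel gripper is mounted at the origin on the work surface. World frame = base frame: x ahead of the robot, y to its left, z up, the work surface at z = 0. Lengths are in m, angles in rad, forces in N, time in s.
With the tool pointing down it reaches from about 0.425 to 0.925 m from the base axis. Payload 6.8 kg.
Tool frame: the origin (TCP) lies at the very end of the fingers, on their centre line; the grasp point (between the pads) lies 19 mm behind it (bot.grasp_offset is the distance from the TCP to the grasp point, in m); z points along the fingers, y is the direction in which the jaws open and shut (so a half turn about z gives the same grasp; the last joint's range is limited). The gripper opens to 85 mm and grips with 20 to 120 N. Pads are 22 mm wide; open, the fingers measure 114 mm over their backs; the gripper's body (76 mm by 85 mm) begins 54 mm behind the grasp point. The pads swing forward as they close: fully open they stand 13 mm farther back than shut.
Start: joints at [1.081, 0.477, 0.022, 1.555, -0.011, 1.109, -0.083], TCP at [0.252, -0.626, 0.231] pointing down, gripper open.
Joint ranges: [-2.96, 2.96], [-0.34, 2.1], [-1.41, 1.46], [0.24, 2.44], [-1.37, 4.51], [0.17, 1.92], [-2.96, 2.96]. Speed limits (rad/s): [2.39, 2.39, 3.14, 3.14, 3.14, 3.14, 3.14].

INTERFACE

Orientations are given as a unit quaternion [w, x, y, z].
In Python, from station import monitor, cams, bot, finder gives the robot as it stands.
- The arm moves only by the tool jog_arm, never from a script. Its argument "plan" is a list of rows, each an object of numbers: "x", "y", "z": the shift along the tool's x, y, z as a fraction of full scale; "wx", "wy", "wz": the turn, a rotation vector about the tool's x, y, z as a fraction of full scale. A call has 1 to 12 rows; each row is the pose to reach, as a shift and turn from the pose measured when the call began, along the tool's axes at that moment, turning the shorter way round; what a row does not reach only later rows make up. Full scale, the value 1, is 20 cm for a shift and 180 degrees for a turn. A row lasts 1/12 s, in which the tool goes at most 41.7 mm and 7.16 degrees, less where a joint would pass 70% of its speed; a pose out of reach is approached as far as the arm can. A call with a number of a shift or a turn outside -1 to 1 is refused whole. A call with a gripper value outside its range is refused whole. "hand" is the opening, from -1 (shut) to 1 (fully open), set as the call begins (left out, the last holds). The fingers move at their own pace and stop on an object; "grip_force" is the grip in N (left out, the last holds). Time passes only in rows, so rows that repeat a pose let the fingers close. It gives the time, the measured TCP pose, the force and the opening at its end, in the units of the state.
- monitor.get_obs(): the state, without advancing time (a new reading comes with each control period).
- cams.read_camera(name): name is "scene" or "top" or "wrist"; returns the picture (480x640x3 uint8, red, green, blue); there is no depth.
- cams.get_calibration(name): a dict with "fx", "fy", "cx", "cy" (pixels), "distortion" ([k1, k2, p1, p2, k3] as OpenCV has them; the pictures are not rectified), "extrinsics" (4x4, takes a point from world to camera coordinates). Camera axes: x right, y down, z forward; pixel columns grow to the right and rows downward; lengths in m; the calibration is good to about 2 mm. A picture is of the moment at which its call begins: read the wrist's pose just before it. get_calibration takes no time and is no camera call; for the wrist camera it gives the pose at the moment of the call.
- bot.hand_in(): hands the job in, once; it reports no verdict.
Trained networks look in the newest picture that a camera, given by its name, has taken for a name from the list of things; names that differ only in an ending like _2 or _b are one class to them, and where a whole thing is asked for, a point or a joint stands for the part that bears it (a point fixed in the world has none). Each returns a list of dicts, best first, with "confidence" (0 to 1); they miss things now and then, are a little off and sometimes report something else, mostly with a low value. They report only what shows in the picture. A call takes as long as a camera call. They do not tell look-alikes from the thing itself.
- finder.find_in(camera, target): "bbox" ([left, top, width, height] in pixels, round what is visible of it).
- finder.place_of(camera, target): "location" ([column, row] in pixels: a listed point, or the origin of a listed thing).
The state is a dict: "t": time; "q": joint angles; "joint_vel": joint speeds; "joint_torque": joint torques, N m; "eef_pos": TCP position; "tool_rot": TCP orientation; "contact_force": force on the tool from outside, world axes, zero at the start; "torque": the same for the moment, N m; "gripper_width": opening from 0.0 (shut) to 1.0 (fully open).
Only numpy, scipy, OpenCV 4.12 (cv2) and the standard library are available. Lean on these libraries where they do the work, as an engineer would, in place of code of your own. Each camera call takes 0.05 s, during which the arm holds its last target. There are 200 camera calls.

## Working session

There is one attempt and no reset: what is moved stays moved. The work goes in short steps, Python scripts to look and compute and a tool call to move; the robot and the scene stay as the last step left them, time stands still between calls to the robot, and variables do not carry over. Pictures are saved under pics/ and viewed, about 8 in all and at most 12, crops included, and the job is handed in when it is done.

Besides the shell and the picture viewer there is one more tool, called as name([rows], argument=value, ...), one row to a line, values as JSON. jog_arm: Moves the arm, as the interface text tells. Shift numbers are shares of 20 cm and turn numbers shares of 180 degrees, none past 1 either way. Its arguments: {"type":"object","properties":{"plan":{"type":"array","items":{"type":"object","properties":{"x":{"type":"number","minimum":-1,"maximum":1},"y":{"type":"number","minimum":-1,"maximum":1},"z":{"type":"number","minimum":-1,"maximum":1},"wx":{"type":"number","minimum":-1,"maximum":1},"wy":{"type":"number","minimum":-1,"maximum":1},"wz":{"type":"number","minimum":-1,"maximum":1}}}},"hand":{"type":"number"},"grip_force":{"type":"number"}},"required":["plan"]}

```bash
mkdir -p pics && ls && python3 - <<'E'
from station import monitor, cams, bot, finder
import cv2
print(monitor.get_obs())
for c in ("top","scene"):
    im=cams.read_camera(c); cv2.imwrite(f"pics/{c}0.png",im[:,:,::-1])
    k=cams.get_calibration(c); print(c,k)
    for n in ["jig","rod_handle","stop_face","bed","teak_mid","pine_mid","stand","offcut_mid","tray"]:
        print(n,[( [round(v) for v in d["location"]],round(d["confidence"],2)) for d in finder.place_of(c,n)][:4])
E
```

```text
pics
{'t': 0.0, 'q': array([ 1.0808774 ,  0.47776482,  0.02232758,  1.5564502 , -0.01148827,
        1.10931187, -0.08309493]), 'joint_vel': array([ 0.0004583 ,  0.0025186 ,  0.00128057,  0.00098209,  0.0018136 ,
        0.00159227, -0.00063415]), 'joint_torque': array([ 2.55060911e-05, -5.96456516e+01,  1.60801996e+00, -2.81195408e+01,
        1.25047108e-02,  9.55811032e-03,  8.01643210e-06]), 'eef_pos': array([ 0.25127954, -0.62584482,  0.23034968]), 'tool_rot': array([-8.70966688e-04,  9.81827615e-01,  1.89772808e-01, -2.38717600e-04]), 'contact_force': array([0.77597462, 0.15549487, 0.47324301]), 'torque': array([ 0.00217237, -0.03222003, -0.02430786]), 'gripper_width': 1.0019019042450164}
top {'fx': 551.445535910504, 'fy': 551.445535910504, 'cx': 315.499018698734, 'cy': 244.5510013365928, 'distortion': array([-0.1317415,  0.       ,  0.       ,  0.       ,  0.       ]), 'extrinsics': array([[ 0.00582897, -0.99994825, -0.00833824,  0.00368538],
       [-0.99668996, -0.00513342, -0.08113427,  0.5120138 ],
       [ 0.08108727,  0.00878357, -0.9966683 ,  1.1752237 ],
       [ 0.   
[... 576 characters left out ...]
[0.00064308, 0.        , 0.        , 0.        , 0.        ]), 'extrinsics': array([[-0.09685926,  0.99519527, -0.01430604,  0.05826776],
       [ 0.69889161,  0.05777307, -0.71289044, -0.30392818],
       [-0.70863869, -0.07904841, -0.70112948,  1.38273157],
       [ 0.        ,  0.        ,  0.        ,  1.        ]])}
jig [([329, 300], 0.79)]
rod_handle [([382, 290], 0.61)]
stop_face [([302, 282], 0.78), ([283, 251], 0.45)]
bed [([281, 285], 0.83)]
teak_mid [([165, 250], 0.86), ([236, 181], 0.85)]
pine_mid [([185, 218], 0.68)]
stand [([177, 245], 0.95), ([278, 286], 0.46)]
offcut_mid [([408, 237], 0.78), ([414, 301], 0.75), ([296, 208], 0.71), ([282, 251], 0.43)]
tray [([488, 265], 0.86)]
```

View pics/top0.png

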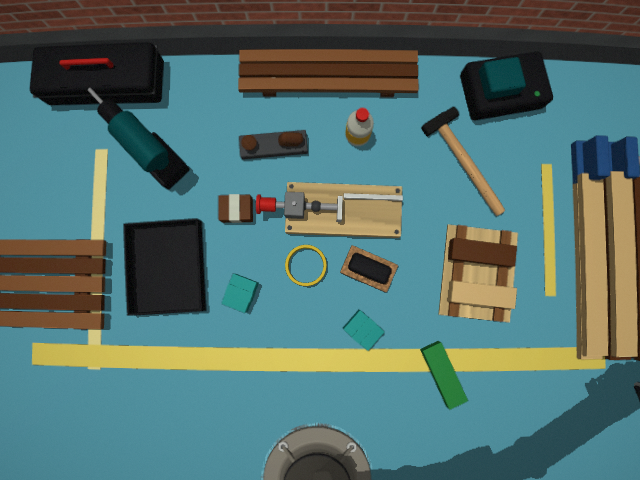

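View pics/scene0.png

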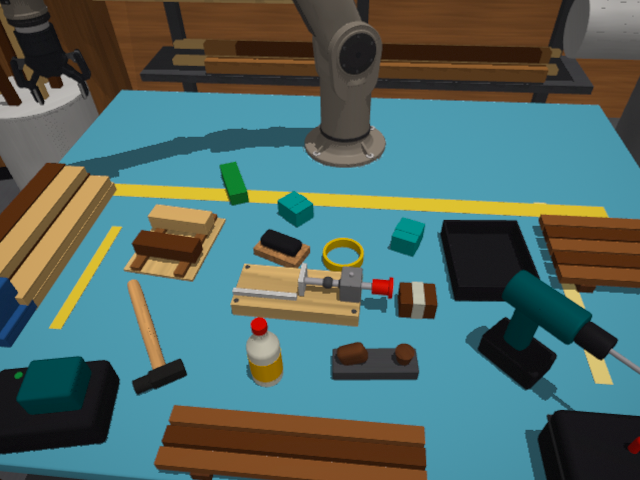

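Top view:
- **Jig:** around (344,210), with the red handle at (266,204). The rod pulls toward image left, about world +y.
- **Offcut candidates:** brown with a white band at (236,208), turquoise blocks at (240,292) and (364,329). Only the banded brown one fits the description.
- **Batten candidates:** dark brown on the stand at (482,251), pale pine at (482,296), and the green look-alike at (444,374), which is not on the stand. Teak is the one at (482,251).

Next I'll fit the poses with both cameras and confirm them in an enlarged overlay.

```bash
cat > h.py <<'E'
import numpy as np, cv2
from scipy.optimize import minimize
from station import monitor, cams, bot, finder
def proj(k,P):
    E=k["extrinsics"]; K=np.array([[k["fx"],0,k["cx"]],[0,k["fy"],k["cy"]],[0,0,1]])
    return cv2.projectPoints(np.asarray(P,float).reshape(-1,3),cv2.Rodrigues(E[:3,:3])[0],E[:3,3],K,k["distortion"])[0].reshape(-1,2)
def onplane(k,uv,z):
    K=np.array([[k["fx"],0,k["cx"]],[0,k["fy"],k["cy"]],[0,0,1]])
    n=cv2.undistortPoints(np.array([[uv]],float),K,k["distortion"])[0,0]
    E=k["extrinsics"];R=E[:3,:3].T;c=-R@E[:3,3];d=R@np.array([n[0],n[1],1])
    return c+d*(z-c[2])/d[2]
def box(p,dims,z0):
    x,y,a=p;c,s=np.cos(a),np.sin(a)
    return [[x+c*i*dims[0]/2-s*j*dims[1]/2,y+s*i*dims[0]/2+c*j*dims[1]/2,z0+k*dims[2]] for i in(-1,1) for j in(-1,1) for k in(0,1)]
def fit(obs,p0,dims,z0):
    "obs: list of (calib, mask)"
    def hull(m):
        h=cv2.convexHull(np.argwhere(m)[:,::-1].astype(np.int32)); return h.astype(np.float32)
    hs=[hull(m) for _,m in obs]
    def cost(p):
        s=0
        for (k,_),h in zip(obs,hs):
            b=cv2.convexHull(proj(k,box(p,dims,z0)).astype(np.float32))
            i=cv2.intersectConvexConvex(h,b)[0]
            s+=1-i/(cv2.contourArea(h)+cv2.contourArea(b)-i)
        return s/len(obs)
    p0=np.array(p0)
    r=minimize(cost,p0,method="Nelder-Mead",options=dict(initial_simplex=[p0,p0+[.015,0,0],p0+[0,.015,0],p0+[0,0,.12]],xatol=1e-4,fatol=1e-5,maxiter=400))
    return r.x,r.fun
def blob(m,seed):
    m=cv2.morphologyEx(m.astype(np.uint8),cv2.MORPH_OPEN,np.ones((3,3)))
    n,l,st,ce=cv2.connectedComponentsWithStats(m)
    i=1+np.argmin(np.hypot(*(ce[1:]-seed).T)+1e3*(st[1:,4]<60)); return l==i
E
cat > m.py <<'E'
from h import *
ks={c:cams.get_calibration(c) for c in("top","scene")}
im={c:cv2.imread(f"pics/{c}0.png") for c in ks}
hsv={c:cv2.cvtColor(im[c],cv2.COLOR_BGR2HSV) for c in ks}
def notblue(c):
    h=hsv[c]; return ~((h[...,0]>80)&(h[...,0]<125)&(h[...,1]>70))
def roi(c,m,r):
    o=np.zeros(m.shape,bool);o[r[1]:r[3],r[0]:r[2]]=m[r[1]:r[3],r[0]:r[2]];return o
def brown(c): h=hsv[c]; return (h[...,0]<20)&(h[...,1]>100)&(h[...,2]<105)
def pale(c): h=hsv[c]; return (h[...,0]>8)&(h[...,0]<30)&(h[...,2]>140)
M={}
M["offcut"]=[roi("top",notblue("top")&(hsv["top"][...,2]>25),(214,190,254,226)),roi("scene",notblue("scene")&(hsv["scene"][...,2]>25),(396,276,442,324))]
M["teak"]=[blob(roi("top",(hsv["top"][...,0]<20)&(hsv["top"][...,2]<85)&(hsv["top"][...,1]>100),(440,228,525,272)),(482,251)),blob(roi("scene",brown("scene"),(125,225,210,266)),(167,246))]
M["jig"]=[blob(roi("top",pale("top"),(280,178,408,242)),(360,215)),None]
M["pine"]=[blob(roi("top",pale("top"),(440,275,525,312)),(482,296)),None]
M["tray"]=[blob(roi("top",hsv["top"][...,2]<45,(118,214,212,320)),(165,266)),None]
D=dict(offcut=((.055,.07,.045),0),teak=((.045,.14,.035),.02),jig=((.11,.25,.035),0),pine=((.045,.14,.035),.02),tray=((.165,.2,.045),0))
out={c:im[c].copy() for c in ks}
for n,ms in M.items():
    d,z0=D[n]
    obs=[(ks[c],m) for c,m in zip(ks,ms) if m is not None and m.any()]
    uv=np.argwhere(ms[0]).mean(0)[::-1]; p=onplane(ks["top"],uv,z0+d[2]/2)
    f,e=fit(obs,[p[0],p[1],0],d,z0)
    fs=[np.round(fit([o],[p[0],p[1],0],d,z0)[0],4) for o in obs]
    print(n,np.round(f,4),round(e,3),[m.sum() for m in ms if m is not None],fs)
    for c in ks:
        cv2.polylines(out[c],[cv2.convexHull(proj(ks[c],box(f,d,z0)).astype(np.float32)).astype(int)],True,(0,255,0),1)
# red handle
for c in ks:
    h=hsv[c]; m=((h[...,0]<6)|(h[...,0]>174))&(h[...,1]>150)&(h[...,2]>80)
    m=roi(c,m,(250,190,282,220) if c=="top" else (365,272,398,300)); print("red",c,np.argwhere(m).mean(0)[::-1],np.argwhere(m).min(0),np.argwhere(m).max(0))
    uv=np.argwhere(m).mean(0)[::-1]; print(onplane(ks[c],uv,.06))
a=cv2.resize(out["top"][170:330,205:415],None,fx=2.8,fy=2.8,interpolation=2); b=cv2.resize(out["top"][215:330,430:530],None,fx=2,fy=2,interpolation=2)
s=cv2.resize(out["scene"][200:330,120:450],None,fx=2.4,fy=2.4,interpolation=2)[:,:792]
o=np.zeros((560,800,3),np.uint8); a=cv2.resize(a,None,fx=.5,fy=.5) if 0 else cv2.resize(out["top"][180:245,210:410],None,fx=2.8,fy=2.8,interpolation=2)
o[:a.shape[0],:a.shape[1]]=a; o[:b.shape[0],565:565+b.shape[1]]=b; o[240:240+s.shape[0],:s.shape[1]]=s
cv2.imwrite("pics/fit0.png",o)
E
python3 m.py
```

```text
offcut [0.5906 0.1815 0.0099] 0.062 [np.int64(970), np.int64(1328)] [array([0.5907, 0.1818, 0.009 ]), array([ 0.5887,  0.1804, -0.0481])]
teak [ 0.496  -0.351  -0.1423] 0.338 [np.int64(577), np.int64(1711)] [array([ 0.4869, -0.4218, -0.0843]), array([ 0.4983, -0.3509, -0.1494])]
jig [ 0.5545 -0.0607  0.3638] 0.458 [np.int64(2826)] [array([ 0.5545, -0.0607,  0.3638])]
pine [ 0.4065 -0.3595 -0.1379] 0.299 [np.int64(1720)] [array([ 0.4065, -0.3595, -0.1379])]
tray [0.4606 0.3359 0.3222] 0.258 [np.int64(7169)] [array([0.4606, 0.3359, 0.3222])]
red top [264.74181818 204.03272727] [195 256] [213 275]
[0.59425611 0.11404728 0.06      ]
red scene [382.50943396 286.7327044 ] [278 372] [297 392]
[0.59268685 0.11120552 0.06      ]
```

View pics/fit0.png

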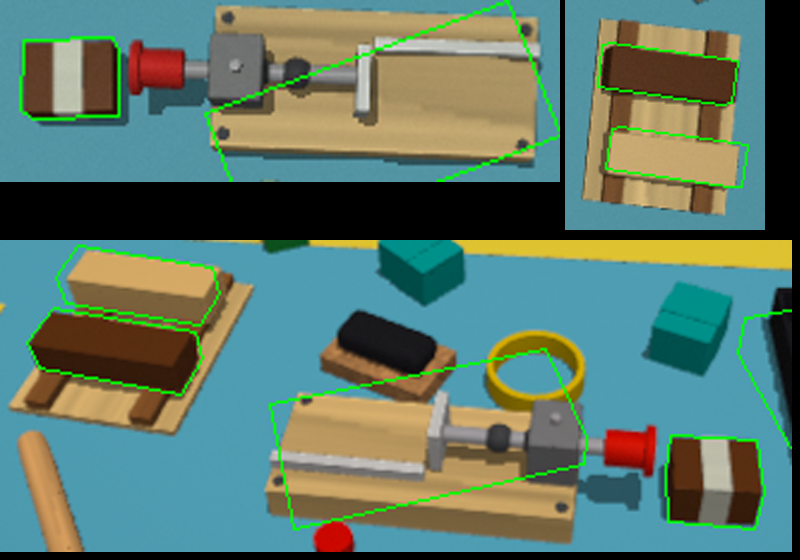

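The overlay fits the white-banded offcut (crop 70,78) and the dark teak batten (crop 670,73). My automatic jig and tray fits are wrong, because the hull was contaminated. I'll take the jig from its clear corner pixels in the top crop, about (287.5,183), (402,186.5) and (401,233), then refine it from near later.

```bash
cat >> h.py <<'E'
from scipy.spatial.transform import Rotation as Ro
def jog(pos,yaw,tilt=None):
    "fractions for a tool-down pose with tool x at yaw"
    o=monitor.get_obs(); q=o["tool_rot"]; R=Ro.from_quat([q[1],q[2],q[3],q[0]])
    c,s=np.cos(yaw),np.sin(yaw)
    T=Ro.from_matrix(np.array([[c,s,0],[s,-c,0],[0,0,-1.]]))
    d=R.inv().apply(np.array(pos)-o["eef_pos"])/.2; w=(R.inv()*T).as_rotvec()/np.pi
    x=R.as_matrix()[:,0]
    print("t",round(o["t"],2),"at",o["eef_pos"].round(4),"yaw",round(np.arctan2(x[1],x[0]),4),"F",o["contact_force"].round(1),"w",round(float(o["gripper_width"]),3))
    print("shift",d.round(3),"turn",w.round(4))
E
python3 - <<'E'
from h import *
k=cams.get_calibration("top")
print("cam",(-k["extrinsics"][:3,:3].T@k["extrinsics"][:3,3]).round(3))
for uv in [(287.5,182.9),(402.1,186.4),(401.1,233.5),(285,230.5)]: print(onplane(k,uv,.035).round(4))
print("tray rim", [onplane(k,u,.045)[:2].round(3) for u in [(124,223),(201,219),(206,310),(129,315)]])
jog([.5906,.19,.23],np.pi/2)
E
```

```text
cam [ 0.415 -0.004  1.213]
[0.6446 0.0679 0.035 ]
[ 0.6384 -0.1808  0.035 ]
[ 0.5356 -0.1776  0.035 ]
[0.5408 0.0721 0.035 ]
tray rim [array([0.555, 0.423]), array([0.564, 0.253]), array([0.369, 0.238]), array([0.356, 0.406])]
t 1.0 at [ 0.2515 -0.6264  0.2313] yaw 0.3817 F [-0.1 -0.4 -1.1] w 1.003
shift [ 3.094 -3.157  0.006] turn [ 0.      0.     -0.3785]
```

jog_arm([
  {"x": 0.95,"y": -0.97},
  {"x": 0.95,"y": -0.97},
  {"x": 0.95,"y": -0.97},
  {"x": 0.95,"y": -0.97},
  {"x": 0.95,"y": -0.97},
  {"x": 0.95,"y": -0.97},
  {"x": 0.95,"y": -0.97},
], hand=1, grip_force=40)

```text
invalid input at $.plan[0]: expected keys x, y, z, wx, wy, wz
```

jog_arm([
  {"x": 0.95,"y": -0.97},
  {"x": 0.95,"y": -0.97},
  {"x": 0.95,"y": -0.97},
  {"x": 0.95,"y": -0.97},
  {"x": 0.95,"y": -0.97},
  {"x": 0.95,"y": -0.97},
  {"x": 0.95,"y": -0.97},
])

```text
invalid input at $.plan[0]: expected keys x, y, z, wx, wy, wz
```

jog_arm([
  {"x": 0.95,"y": -0.97,"wz": -0.378},
  {"x": 0.95,"y": -0.97,"wz": -0.378},
  {"x": 0.95,"y": -0.97,"wz": -0.378},
  {"x": 0.95,"y": -0.97,"wz": -0.378},
  {"x": 0.95,"y": -0.97,"wz": -0.378},
  {"x": 0.95,"y": -0.97,"wz": -0.378},
  {"x": 0.95,"y": -0.97,"wz": -0.378},
  {"x": 0.95,"y": -0.97,"wz": -0.378},
  {"x": 0.95,"y": -0.97,"wz": -0.378},
  {"x": 0.95,"y": -0.97,"wz": -0.378},
  {"x": 0.95,"y": -0.97,"wz": -0.378},
])

```text
invalid input at $.plan[0]: expected keys x, y, z, wx, wy, wz
```

```bash
python3 - <<'E'
from h import *
jog([.5906,.19,.10],np.pi/2)
im=cams.read_camera("wrist"); cv2.imwrite("pics/w1.png",im[:,:,::-1]); k=cams.get_calibration("wrist")
print(k["extrinsics"].round(3), proj(k,[[.5906,.1815,.045],[.594,.104,.06],[.59,.008,.035]]))
for n in ["offcut_mid","rod_handle","stop_face","jig","bed"]: print(n,[(np.round(d["location"]),round(d["confidence"],2)) for d in finder.place_of("wrist",n)][:3])
E
```

```text
t 1.0 at [ 0.2515 -0.6264  0.2313] yaw 0.3817 F [-0.1 -0.4 -1.1] w 1.003
shift [ 3.094 -3.157  0.656] turn [ 0.      0.     -0.3785]
[[ 0.372 -0.928 -0.    -0.675]
 [-0.877 -0.352  0.327 -0.043]
 [-0.303 -0.122 -0.945  0.38 ]
 [ 0.     0.     0.     1.   ]] [[-1410.38657256 -1446.59370186]
 [-1275.56138445 -1437.51086967]
 [ -732.32764168 -1007.78248908]]
offcut_mid []
rod_handle []
stop_face []
jig []
bed []
```

View pics/w1.png

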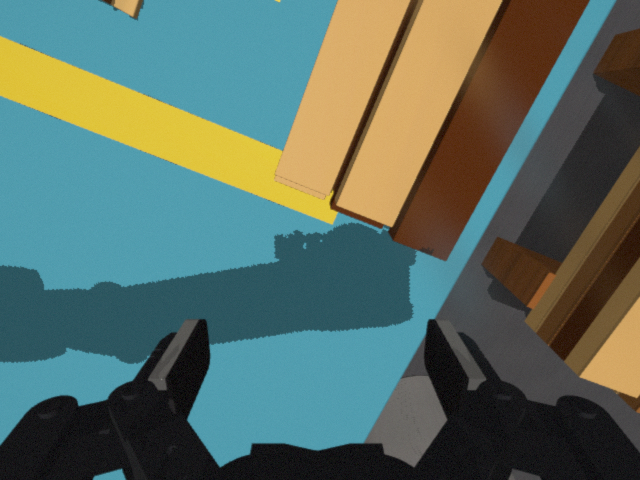

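Every row needs all six keys, so nothing has moved yet. The wrist picture shows only the bench's right edge and the fingers at the bottom of the frame. I'll send the moves again.

jog_arm([
  {"x": 0.95,"y": -0.97,"z": 0,"wx": 0,"wy": 0,"wz": 0},
  {"x": 0.95,"y": -0.97,"z": 0,"wx": 0,"wy": 0,"wz": 0},
  {"x": 0.95,"y": -0.97,"z": 0,"wx": 0,"wy": 0,"wz": 0},
  {"x": 0.95,"y": -0.97,"z": 0,"wx": 0,"wy": 0,"wz": 0},
  {"x": 0.95,"y": -0.97,"z": 0,"wx": 0,"wy": 0,"wz": 0},
  {"x": 0.95,"y": -0.97,"z": 0,"wx": 0,"wy": 0,"wz": 0},
  {"x": 0.95,"y": -0.97,"z": 0,"wx": 0,"wy": 0,"wz": 0},
], hand=1, grip_force=40)

```text
t: 1.88
eef_pos: [0.3577, -0.3706, 0.2315]
tool_rot: [-0.001, 0.981, 0.192, 0.001]
contact_force: [-0.1, 0.5, -1.1]
gripper_width: 0.996
```

jog_arm([
  {"x": 0.95,"y": -0.97,"z": 0,"wx": 0,"wy": 0,"wz": 0},
  {"x": 0.95,"y": -0.97,"z": 0,"wx": 0,"wy": 0,"wz": 0},
  {"x": 0.95,"y": -0.97,"z": 0,"wx": 0,"wy": 0,"wz": 0},
  {"x": 0.95,"y": -0.97,"z": 0,"wx": 0,"wy": 0,"wz": 0},
  {"x": 0.95,"y": -0.97,"z": 0,"wx": 0,"wy": 0,"wz": 0},
  {"x": 0.95,"y": -0.97,"z": 0,"wx": 0,"wy": 0,"wz": 0},
  {"x": 0.95,"y": -0.97,"z": 0,"wx": 0,"wy": 0,"wz": 0},
])

```text
t: 2.47
eef_pos: [0.4618, -0.115, 0.2325]
tool_rot: [-0.001, 0.981, 0.194, 0.001]
contact_force: [-0.3, -0.5, -0.5]
gripper_width: 0.996
```

jog_arm([
  {"x": 0.95,"y": -0.97,"z": 0,"wx": 0,"wy": 0,"wz": -0.378},
  {"x": 0.95,"y": -0.97,"z": 0,"wx": 0,"wy": 0,"wz": -0.378},
  {"x": 0.95,"y": -0.97,"z": 0,"wx": 0,"wy": 0,"wz": -0.378},
  {"x": 0.95,"y": -0.97,"z": 0,"wx": 0,"wy": 0,"wz": -0.378},
  {"x": 0.95,"y": -0.97,"z": 0,"wx": 0,"wy": 0,"wz": -0.378},
  {"x": 0.95,"y": -0.97,"z": 0,"wx": 0,"wy": 0,"wz": -0.378},
  {"x": 0.95,"y": -0.97,"z": 0,"wx": 0,"wy": 0,"wz": -0.378},
  {"x": 0.95,"y": -0.97,"z": 0,"wx": 0,"wy": 0,"wz": -0.378},
  {"x": 0.95,"y": -0.97,"z": 0,"wx": 0,"wy": 0,"wz": -0.378},
  {"x": 0.95,"y": -0.97,"z": 0,"wx": 0,"wy": 0,"wz": -0.378},
  {"x": 0.95,"y": -0.97,"z": 0,"wx": 0,"wy": 0,"wz": -0.378},
])

```text
t: 3.38
eef_pos: [0.5637, 0.1368, 0.2332]
tool_rot: [-0.0, 0.704, 0.711, 0.002]
contact_force: [1.1, 0.3, 0.1]
gripper_width: 1.005
```

```bash
python3 - <<'E'
from h import *
jog([.5906,.19,.10],np.pi/2)
im=cams.read_camera("wrist"); cv2.imwrite("pics/w2.png",im[:,:,::-1]); k=cams.get_calibration("wrist"); np.save("w2.npy",k,allow_pickle=True)
print(k["extrinsics"].round(3), proj(k,[[.5906,.1815,.045],[.594,.104,.06],[.59,.008,.035]]))
for n in ["offcut_mid","rod_handle","stop_face","jig","bed"]: print(n,[(np.round(d["location"]),round(d["confidence"],2)) for d in finder.place_of("wrist",n)][:3])
E
```

```text
t 3.38 at [0.5637 0.1368 0.2332] yaw 1.5806 F [1.1 0.3 0.1] w 1.005
shift [0.263 0.136 0.667] turn [ 0.0007 -0.0007  0.0031]
[[ 1.     0.005  0.003 -0.564]
 [ 0.004 -0.946  0.325  0.084]
 [ 0.004 -0.325 -0.946  0.425]
 [ 0.     0.     0.     1.   ]] [[348.97993358 161.09796557]
 [351.36947378 252.15048065]
 [342.08932753 331.26979897]]
offcut_mid [(array([343., 159.]), 0.9), (array([144., 171.]), 0.68), (array([111., 403.]), 0.55)]
rod_handle []
stop_face [(array([338., 389.]), 0.89)]
jig [(array([340., 313.]), 0.88)]
bed [(array([336., 410.]), 0.86)]
```

View pics/w2.png

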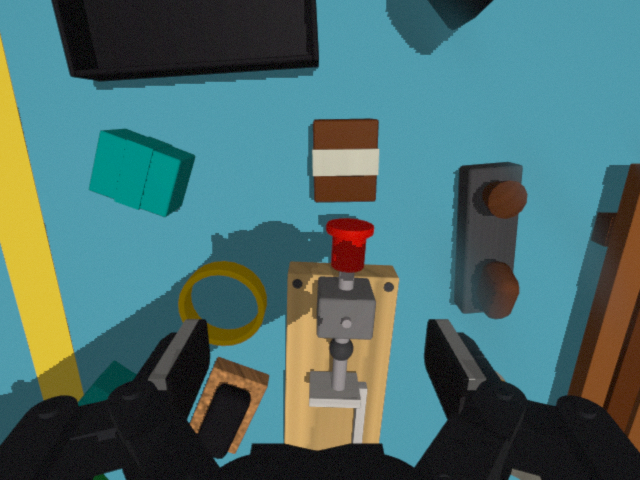

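The wrist view shows the white-banded offcut at (345,161), about 3 px left of the prediction, so x≈0.588. The red handle disc is at (350,226), the jig below it, and the tray at top left. Descending to grasp.

jog_arm([
  {"x": 0.265,"y": 0.125,"z": 0.2,"wx": 0,"wy": 0,"wz": 0.003},
  {"x": 0.265,"y": 0.125,"z": 0.4,"wx": 0,"wy": 0,"wz": 0.003},
  {"x": 0.265,"y": 0.125,"z": 0.6,"wx": 0,"wy": 0,"wz": 0.003},
  {"x": 0.265,"y": 0.125,"z": 0.8,"wx": 0,"wy": 0,"wz": 0.003},
  {"x": 0.265,"y": 0.125,"z": 0.9,"wx": 0,"wy": 0,"wz": 0.003},
  {"x": 0.265,"y": 0.125,"z": 0.9,"wx": 0,"wy": 0,"wz": 0.003},
  {"x": 0.265,"y": 0.125,"z": 0.9,"wx": 0,"wy": 0,"wz": 0.003},
])

```text
t: 4.27
eef_pos: [0.5876, 0.1897, 0.0525]
tool_rot: [-0.001, 0.708, 0.706, -0.0]
contact_force: [0.6, 0.3, 1.0]
gripper_width: 0.998
```

jog_arm([
  {"x": 0,"y": 0,"z": 0.1,"wx": 0,"wy": 0,"wz": 0},
  {"x": 0,"y": 0,"z": 0.18,"wx": 0,"wy": 0,"wz": 0},
  {"x": 0,"y": 0,"z": 0.19,"wx": 0,"wy": 0,"wz": 0},
  {"x": 0,"y": 0,"z": 0.19,"wx": 0,"wy": 0,"wz": 0},
])

```text
t: 4.6
eef_pos: [0.5888, 0.19, 0.0166]
tool_rot: [-0.0, 0.709, 0.706, 0.001]
contact_force: [-0.0, -0.1, -0.0]
gripper_width: 0.998
```

jog_arm([
  {"x": 0,"y": 0,"z": 0,"wx": 0,"wy": 0,"wz": 0},
  {"x": 0,"y": 0,"z": 0,"wx": 0,"wy": 0,"wz": 0},
  {"x": 0,"y": 0,"z": 0,"wx": 0,"wy": 0,"wz": 0},
  {"x": 0,"y": 0,"z": 0,"wx": 0,"wy": 0,"wz": 0},
  {"x": 0,"y": 0,"z": 0,"wx": 0,"wy": 0,"wz": 0},
  {"x": 0,"y": 0,"z": 0,"wx": 0,"wy": 0,"wz": 0},
  {"x": 0,"y": 0,"z": 0,"wx": 0,"wy": 0,"wz": 0},
  {"x": 0,"y": 0,"z": 0,"wx": 0,"wy": 0,"wz": 0},
], hand=-1, grip_force=40)

```text
t: 5.27
eef_pos: [0.5902, 0.1905, 0.0188]
tool_rot: [0.001, 0.709, 0.705, 0.002]
contact_force: [-1.9, -0.4, 8.2]
gripper_width: 0.633
```

jog_arm([
  {"x": 0,"y": 0,"z": -0.1,"wx": 0,"wy": 0,"wz": 0},
  {"x": 0,"y": 0,"z": -0.3,"wx": 0,"wy": 0,"wz": 0},
  {"x": 0,"y": 0,"z": -0.5,"wx": 0,"wy": 0,"wz": 0},
  {"x": 0.15,"y": -0.13,"z": -0.5,"wx": 0,"wy": 0,"wz": 0},
  {"x": 0.3,"y": -0.26,"z": -0.5,"wx": 0,"wy": 0,"wz": 0},
  {"x": 0.45,"y": -0.39,"z": -0.5,"wx": 0,"wy": 0,"wz": 0},
  {"x": 0.6,"y": -0.52,"z": -0.5,"wx": 0,"wy": 0,"wz": 0},
  {"x": 0.73,"y": -0.65,"z": -0.5,"wx": 0,"wy": 0,"wz": 0},
  {"x": 0.73,"y": -0.65,"z": -0.5,"wx": 0,"wy": 0,"wz": 0},
  {"x": 0.73,"y": -0.65,"z": -0.3,"wx": 0,"wy": 0,"wz": 0},
  {"x": 0.73,"y": -0.65,"z": -0.15,"wx": 0,"wy": 0,"wz": 0},
  {"x": 0.73,"y": -0.65,"z": -0.15,"wx": 0,"wy": 0,"wz": 0},
])

```text
t: 6.27
eef_pos: [0.458, 0.3341, 0.0442]
tool_rot: [0.001, 0.709, 0.706, -0.002]
contact_force: [-0.1, -2.6, -2.0]
gripper_width: 0.636
```

```bash
python3 - <<'E'
from h import *
jog([.46,.335,.027],np.pi/2)
E
```

```text
t 6.27 at [0.458  0.3341 0.0442] yaw 1.5666 F [-0.1 -2.6 -2. ] w 0.636
shift [0.005 0.01  0.086] turn [-0.0006  0.0011 -0.0013]
```

jog_arm([
  {"x": 0,"y": 0,"z": 0.05,"wx": 0,"wy": 0,"wz": 0},
  {"x": 0,"y": 0,"z": 0.09,"wx": 0,"wy": 0,"wz": 0},
  {"x": 0,"y": 0,"z": 0.09,"wx": 0,"wy": 0,"wz": 0},
  {"x": 0,"y": 0,"z": 0.09,"wx": 0,"wy": 0,"wz": 0},
])

```text
t: 6.6
eef_pos: [0.4585, 0.3343, 0.0269]
tool_rot: [0.001, 0.709, 0.706, -0.001]
contact_force: [-0.1, 0.6, -1.3]
gripper_width: 0.636
```

jog_arm([
  {"x": 0,"y": 0,"z": 0,"wx": 0,"wy": 0,"wz": 0},
  {"x": 0,"y": 0,"z": 0,"wx": 0,"wy": 0,"wz": 0},
  {"x": 0,"y": 0,"z": 0,"wx": 0,"wy": 0,"wz": 0},
  {"x": 0,"y": 0,"z": 0,"wx": 0,"wy": 0,"wz": 0},
  {"x": 0,"y": 0,"z": -0.2,"wx": 0,"wy": 0,"wz": 0},
  {"x": 0,"y": 0,"z": -0.4,"wx": 0,"wy": 0,"wz": 0},
  {"x": 0,"y": 0,"z": -0.6,"wx": 0,"wy": 0,"wz": 0},
  {"x": 0,"y": 0,"z": -0.8,"wx": 0,"wy": 0,"wz": 0},
  {"x": 0,"y": 0,"z": -0.9,"wx": 0,"wy": 0,"wz": 0},
  {"x": 0,"y": 0,"z": -0.9,"wx": 0,"wy": 0,"wz": 0},
], hand=1)

```text
t: 7.43
eef_pos: [0.4608, 0.3373, 0.2129]
tool_rot: [0.001, 0.709, 0.706, 0.003]
contact_force: [0.7, 0.9, -0.4]
gripper_width: 0.998
```

```bash
python3 - <<'E'
from h import *
im=cams.read_camera("top"); cv2.imwrite("pics/top1.png",im[:,:,::-1])
for n in ["offcut_mid"]: print(n,[(np.round(d["location"]),round(d["confidence"],2)) for d in finder.place_of("top",n)][:3])
k=cams.get_calibration("wrist");print(proj(k,[[.46,.335,.05]]))
im=cams.read_camera("wrist"); cv2.imwrite("pics/w3.png",im[:,:,::-1])
print([(np.round(d["location"]),round(d["confidence"],2)) for d in finder.place_of("wrist","offcut_mid")][:3])
# handle from saved w2
k=np.load("w2.npy",allow_pickle=True).item(); i=cv2.cvtColor(cv2.imread("pics/w2.png"),cv2.COLOR_BGR2HSV)
m=((i[...,0]<6)|(i[...,0]>174))&(i[...,1]>180)&(i[...,2]>80); m[:200]=0;m[290:]=0;m[:,:310]=0;m[:,390:]=0
a=np.argwhere(m);print(a.min(0),a.max(0))
for uv in [(350,226),(348,265),(345.5,282),(290,264),(397,268),(340,349)]: print(uv,onplane(k,uv,.06).round(4),onplane(k,uv,.035).round(4))
jog([.59,.105,.2],0)
jog([.59,.105,.2],np.pi)
E
```

```text
offcut_mid [(array([362., 330.]), 0.9), (array([164., 267.]), 0.83), (array([238., 293.]), 0.59)]
[[318.78928831 220.30517593]]
[(array([265., 370.]), 0.86), (array([317., 222.]), 0.78), (array([324., 454.]), 0.23)]
[219 327] [271 373]
(350, 226) [0.592  0.1281 0.06  ] [0.5944 0.1208 0.035 ]
(348, 265) [0.5914 0.0917 0.06  ] [0.5937 0.0815 0.035 ]
(345.5, 282) [0.5897 0.0751 0.06  ] [0.5919 0.0635 0.035 ]
(290, 264) [0.5395 0.0925 0.06  ] [0.5377 0.0824 0.035 ]
(397, 268) [0.6355 0.089  0.06  ] [0.6413 0.0786 0.035 ]
(340, 349) [0.5864 0.0038 0.06  ] [ 0.5884 -0.0133  0.035 ]
t 7.63 at [0.4582 0.3341 0.2058] yaw 1.5664 F [-0.1  0.3 -0.8] w 1.005
shift [-1.142  0.664  0.032] turn [4.000e-04 1.700e-03 4.986e-01]
t 7.63 at [0.4582 0.3341 0.2058] yaw 1.5664 F [-0.1  0.3 -0.8] w 1.005
shift [-1.142  0.664  0.032] turn [-1.700e-03  4.000e-04 -5.014e-01]
```

The offcut is in the tray: the wrist view finds it at (317,222) against a predicted (319,220), and the top view finds it at (164,267). Now the handle. The jaws stay on world x, and I grasp at (0.593, 0.105).

jog_arm([
  {"x": -0.2,"y": 0.11,"z": 0,"wx": 0,"wy": 0,"wz": 0},
  {"x": -0.4,"y": 0.23,"z": 0,"wx": 0,"wy": 0,"wz": 0},
  {"x": -0.6,"y": 0.34,"z": 0,"wx": 0,"wy": 0,"wz": 0},
  {"x": -0.8,"y": 0.45,"z": 0,"wx": 0,"wy": 0,"wz": 0},
  {"x": -0.95,"y": 0.56,"z": 0,"wx": 0,"wy": 0,"wz": 0},
  {"x": -0.95,"y": 0.67,"z": 0.2,"wx": 0,"wy": 0,"wz": 0},
  {"x": -0.95,"y": 0.67,"z": 0.3,"wx": 0,"wy": 0,"wz": 0},
  {"x": -0.95,"y": 0.67,"z": 0.3,"wx": 0,"wy": 0,"wz": 0},
])

```text
t: 8.3
eef_pos: [0.5887, 0.139, 0.1391]
tool_rot: [-0.002, 0.71, 0.704, -0.007]
contact_force: [-1.7, -1.6, -1.2]
gripper_width: 1.002
```

```bash
python3 - <<'E'
from h import *
k=cams.get_calibration("wrist"); im=cams.read_camera("wrist"); cv2.imwrite("pics/w4.png",im[:,:,::-1])
print(proj(k,[[.593,.105,.06],[.593,.13,.06]]))
i=cv2.cvtColor(im,cv2.COLOR_RGB2HSV); m=((i[...,0]<6)|(i[...,0]>174))&(i[...,1]>180)&(i[...,2]>80); a=np.argwhere(m);print(a.min(0),a.max(0),a.mean(0))
for r in (a[:,0].min()+4,int(a[:,0].mean()),a[:,0].max()-4): c=a[a[:,0]==r][:,1]; print(r,c.min(),c.max(),onplane(k,((c.min()+c.max())/2,r),.06).round(4))
jog([.593,.105,.041],np.pi/2-.02)
E
```

```text
[[326.82926878 302.81900591]
 [326.82323751 267.4609499 ]]
[256 293] [332 357] [291.09320869 324.15754743]
260 301 346 [0.5909 0.1351 0.06  ]
291 303 346 [0.5915 0.1136 0.06  ]
328 307 340 [0.5908 0.0861 0.06  ]
t 8.35 at [0.5886 0.1415 0.1419] yaw 1.5651 F [0.8 0.7 0.6] w 1.002
shift [-0.179  0.029  0.505] turn [-0.0035  0.002   0.0045]
```

jog_arm([
  {"x": -0.1,"y": 0.01,"z": 0,"wx": 0,"wy": 0,"wz": 0.005},
  {"x": -0.185,"y": 0.01,"z": 0.1,"wx": 0,"wy": 0,"wz": 0.005},
  {"x": -0.185,"y": 0.01,"z": 0.25,"wx": 0,"wy": 0,"wz": 0.005},
  {"x": -0.185,"y": 0.01,"z": 0.4,"wx": 0,"wy": 0,"wz": 0.005},
  {"x": -0.185,"y": 0.01,"z": 0.5,"wx": 0,"wy": 0,"wz": 0.005},
  {"x": -0.185,"y": 0.01,"z": 0.5,"wx": 0,"wy": 0,"wz": 0.005},
  {"x": -0.185,"y": 0.01,"z": 0.5,"wx": 0,"wy": 0,"wz": 0.005},
])

```text
t: 8.93
eef_pos: [0.5884, 0.1052, 0.0425]
tool_rot: [-0.002, 0.714, 0.7, -0.007]
contact_force: [0.2, -0.7, 0.4]
gripper_width: 0.998
```

jog_arm([
  {"x": 0,"y": 0,"z": 0,"wx": 0,"wy": 0,"wz": 0},
  {"x": 0,"y": 0,"z": 0,"wx": 0,"wy": 0,"wz": 0},
  {"x": 0,"y": 0,"z": 0,"wx": 0,"wy": 0,"wz": 0},
  {"x": 0,"y": 0,"z": 0,"wx": 0,"wy": 0,"wz": 0},
  {"x": 0,"y": 0,"z": 0,"wx": 0,"wy": 0,"wz": 0},
  {"x": 0,"y": 0,"z": 0,"wx": 0,"wy": 0,"wz": 0},
  {"x": 0,"y": 0,"z": 0,"wx": 0,"wy": 0,"wz": 0},
  {"x": 0,"y": 0,"z": 0,"wx": 0,"wy": 0,"wz": 0},
  {"x": 0,"y": 0,"z": 0,"wx": 0,"wy": 0,"wz": 0},
  {"x": 0,"y": 0,"z": 0,"wx": 0,"wy": 0,"wz": 0},
], hand=-1, grip_force=60)

```text
t: 9.77
eef_pos: [0.5919, 0.1056, 0.0445]
tool_rot: [-0.001, 0.714, 0.7, -0.004]
contact_force: [4.7, -0.2, 3.1]
gripper_width: 0.332
```

Gripped, with the opening at about 28 mm. Pulling 30 mm gradually.

jog_arm([
  {"x": 0.02,"y": 0,"z": 0,"wx": 0,"wy": 0,"wz": 0},
  {"x": 0.04,"y": 0,"z": 0,"wx": 0,"wy": 0,"wz": 0},
  {"x": 0.06,"y": 0,"z": 0,"wx": 0,"wy": 0,"wz": 0},
  {"x": 0.08,"y": 0,"z": 0,"wx": 0,"wy": 0,"wz": 0},
  {"x": 0.1,"y": 0,"z": 0,"wx": 0,"wy": 0,"wz": 0},
  {"x": 0.12,"y": 0,"z": 0,"wx": 0,"wy": 0,"wz": 0},
  {"x": 0.135,"y": 0,"z": 0,"wx": 0,"wy": 0,"wz": 0},
  {"x": 0.145,"y": 0,"z": 0,"wx": 0,"wy": 0,"wz": 0},
  {"x": 0.15,"y": 0,"z": 0,"wx": 0,"wy": 0,"wz": 0},
  {"x": 0.15,"y": 0,"z": 0,"wx": 0,"wy": 0,"wz": 0},
  {"x": 0.15,"y": 0,"z": 0,"wx": 0,"wy": 0,"wz": 0},
])

```text
t: 10.68
eef_pos: [0.5929, 0.1356, 0.0446]
tool_rot: [-0.0, 0.714, 0.7, -0.003]
contact_force: [4.1, -0.6, -2.2]
gripper_width: 0.324
```

The handle moved exactly 30.0 mm and the residual force is near zero. Releasing and rising.

jog_arm([
  {"x": 0,"y": 0,"z": 0,"wx": 0,"wy": 0,"wz": 0},
  {"x": 0,"y": 0,"z": 0,"wx": 0,"wy": 0,"wz": 0},
  {"x": 0,"y": 0,"z": 0,"wx": 0,"wy": 0,"wz": 0},
  {"x": 0,"y": 0,"z": 0,"wx": 0,"wy": 0,"wz": 0},
  {"x": 0,"y": 0,"z": 0,"wx": 0,"wy": 0,"wz": 0},
  {"x": 0,"y": 0,"z": -0.15,"wx": 0,"wy": 0,"wz": 0},
  {"x": 0,"y": 0,"z": -0.35,"wx": 0,"wy": 0,"wz": 0},
  {"x": 0,"y": 0,"z": -0.55,"wx": 0,"wy": 0,"wz": 0},
  {"x": 0,"y": 0,"z": -0.75,"wx": 0,"wy": 0,"wz": 0},
  {"x": -0.1,"y": 0,"z": -0.9,"wx": 0,"wy": 0,"wz": 0},
  {"x": -0.3,"y": 0,"z": -0.9,"wx": 0,"wy": 0,"wz": 0},
  {"x": -0.5,"y": 0,"z": -0.9,"wx": 0,"wy": 0,"wz": 0},
], hand=1)

```text
t: 11.68
eef_pos: [0.5929, 0.0377, 0.228]
tool_rot: [0.001, 0.713, 0.701, -0.001]
contact_force: [-0.7, -1.3, -0.1]
gripper_width: 1.002
```

jog_arm([
  {"x": -0.2,"y": 0,"z": 0,"wx": 0,"wy": 0,"wz": 0},
  {"x": -0.4,"y": 0,"z": 0,"wx": 0,"wy": 0,"wz": 0},
  {"x": -0.6,"y": 0,"z": 0,"wx": 0,"wy": 0,"wz": 0},
  {"x": -0.8,"y": 0,"z": 0,"wx": 0,"wy": 0,"wz": 0},
  {"x": -0.95,"y": 0,"z": 0,"wx": 0,"wy": 0,"wz": 0},
  {"x": -0.95,"y": 0,"z": 0,"wx": 0,"wy": 0,"wz": 0},
  {"x": -0.95,"y": 0,"z": 0,"wx": 0,"wy": 0,"wz": 0},
])

```text
t: 12.27
eef_pos: [0.5891, -0.1549, 0.2282]
tool_rot: [0.001, 0.714, 0.7, -0.001]
contact_force: [0.3, 0.4, 0.1]
gripper_width: 0.999
```

```bash
python3 - <<'E'
from h import *
k=cams.get_calibration("wrist"); im=cams.read_camera("wrist"); cv2.imwrite("pics/w5.png",im[:,:,::-1]); np.save("w5.npy",k,allow_pickle=True)
for n in ["stop_face","bed","jig","rod_handle"]: print(n,[(np.round(d["location"]),round(d["confidence"],2)) for d in finder.place_of("wrist",n)][:3])
print(proj(k,[[.59,.01,.035],[.59,-.02,.0525]]))
jog([.496,-.351,.1],np.pi/2-.142)
E
```

```text
stop_face [(array([310.,  39.]), 0.8)]
bed [(array([311., 137.]), 0.9)]
jig [(array([314.,   9.]), 0.64)]
rod_handle [(array([314.,   9.]), 0.34)]
[[314.56089826  -1.03198984]
 [315.36939342  39.01906319]]
t 12.52 at [ 0.59   -0.1502  0.2287] yaw 1.5575 F [-0.2 -0.4  1. ] w 1.0
shift [-1.009 -0.457  0.645] turn [0.0002 0.0007 0.041 ]
```

View pics/w5.png

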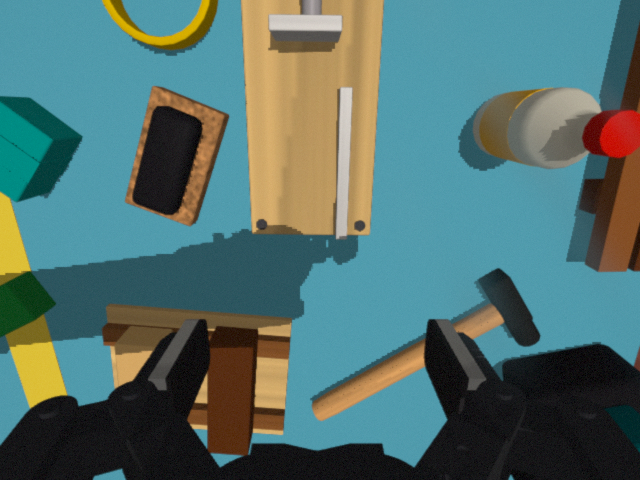

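This shows the stop plate's top front edge near row 31 (columns 269-342), the fence's inner edge from about (338,88) to (336,237), and the bed end at row 235 with corners (252,235) and (370,235). The teak batten is at lower left (232,390). Computing the placement from these.

```bash
python3 - <<'E'
from h import *
k=np.load("w5.npy",allow_pickle=True).item(); im=cv2.imread("pics/w5.png"); g=cv2.cvtColor(im,cv2.COLOR_BGR2GRAY).astype(int)
def ed(r,a,b):
    d=np.diff(g[r-1:r+2,a:b].mean(0)); return a+.5+np.argmax(np.abs(d)),d[np.argmax(np.abs(d))].round()
for r in (100,120,140,160,180,200,220):
    L,R,F,F2=ed(r,235,262)[0],ed(r,365,392)[0],ed(r,328,343),ed(r,344,358)
    print(r,"L",onplane(k,(L,r),.035)[:2].round(4),"R",onplane(k,(R,r),.035)[:2].round(4),"F",F,onplane(k,(F[0],r),.047)[:2].round(4),F2,onplane(k,(F2[0],r),.047)[:2].round(4))
def edr(c,a,b):
    d=np.diff(g[a:b,c-2:c+3].mean(1)); o=np.argsort(-abs(d))[:3]; return [(a+.5+i,d[i].round()) for i in o]
for c in (280,295,330): 
    e=edr(c,8,55); print("plate",c,[(r,s,onplane(k,(c,r),.079)[:2].round(4)) for r,s in e])
for c in (270,300,350): e=edr(c,222,248); print("end",c,[(r,s,onplane(k,(c,r),.035)[:2].round(4)) for r,s in e])
e=edr(345,75,100);print("fence end",[(r,onplane(k,(345,r),.047)[:2].round(4)) for r,s in e])
E
```

```text
100 L [ 0.5322 -0.0609] R [ 0.6394 -0.0632] F (np.float64(339.5), np.float64(71.0)) [ 0.6082 -0.0628] (np.float64(351.5), np.float64(-44.0)) [ 0.6177 -0.063 ]
120 L [ 0.5317 -0.0765] R [ 0.639  -0.0789] F (np.float64(338.5), np.float64(59.0)) [ 0.6074 -0.0779] (np.float64(350.5), np.float64(-44.0)) [ 0.6171 -0.0781]
140 L [ 0.5304 -0.0927] R [ 0.6386 -0.0951] F (np.float64(338.5), np.float64(73.0)) [ 0.6073 -0.0935] (np.float64(349.5), np.float64(-40.0)) [ 0.6164 -0.0937]
160 L [ 0.5299 -0.1095] R [ 0.6383 -0.1118] F (np.float64(337.5), np.float64(65.0)) [ 0.6065 -0.1097] (np.float64(348.5), np.float64(-32.0)) [ 0.6156 -0.1099]
180 L [ 0.5294 -0.1269] R [ 0.6379 -0.1292] F (np.float64(337.5), np.float64(57.0)) [ 0.6064 -0.1264] (np.float64(348.5), np.float64(-27.0)) [ 0.6157 -0.1266]
200 L [ 0.5289 -0.1448] R [ 0.6366 -0.1471] F (np.float64(336.5), np.float64(62.0)) [ 0.6055 -0.1437] (np.float64(347.5), np.float64(-36.0)) [ 0.615 -0.144]
220 L [ 0.5338 -0.1636] R [ 0.6361 -0.1657] F (np.float64(335.5), np.float64(54.0)) [ 0.6045 -0.1617] (np.float64(346.5), np.float64(-34.0)) [ 0.614
[... 715 characters left out ...]
float64(225.5), np.float64(-24.0), array([ 0.5449, -0.169 ])), (np.float64(233.5), np.float64(-11.0), array([ 0.5444, -0.1767]))]
end 300 [(np.float64(230.5), np.float64(-32.0), array([ 0.5723, -0.1744])), (np.float64(232.5), np.float64(-20.0), array([ 0.5722, -0.1764])), (np.float64(231.5), np.float64(-10.0), array([ 0.5722, -0.1754]))]
end 350 [(np.float64(234.5), np.float64(-41.0), array([ 0.6184, -0.1793])), (np.float64(233.5), np.float64(-20.0), array([ 0.6184, -0.1783])), (np.float64(235.5), np.float64(-9.0), array([ 0.6184, -0.1803]))]
fence end [(np.float64(87.5), array([ 0.6125, -0.0537])), (np.float64(86.5), array([ 0.6125, -0.0529])), (np.float64(88.5), array([ 0.6126, -0.0544]))]
```

Jig frame:
- Axis direction ≈ (0.033, 1), centreline x ≈ 0.585 at y = -0.089
- Stop face y ≈ -0.019, so the rod is at the middle click
- Bed point ≈ (0.585, -0.089)

Moving over the teak.

jog_arm([
  {"x": -0.2,"y": -0.1,"z": 0,"wx": 0,"wy": 0,"wz": 0.04},
  {"x": -0.4,"y": -0.2,"z": 0,"wx": 0,"wy": 0,"wz": 0.04},
  {"x": -0.6,"y": -0.3,"z": 0.1,"wx": 0,"wy": 0,"wz": 0.04},
  {"x": -0.8,"y": -0.4,"z": 0.2,"wx": 0,"wy": 0,"wz": 0.04},
  {"x": -0.95,"y": -0.45,"z": 0.3,"wx": 0,"wy": 0,"wz": 0.04},
  {"x": -0.97,"y": -0.45,"z": 0.3,"wx": 0,"wy": 0,"wz": 0.04},
  {"x": -0.97,"y": -0.45,"z": 0.3,"wx": 0,"wy": 0,"wz": 0.04},
], hand=0.6)

```text
t: 13.1
eef_pos: [0.494, -0.3469, 0.1667]
tool_rot: [-0.001, 0.756, 0.654, -0.002]
contact_force: [0.2, -0.2, -0.4]
gripper_width: 0.797
```

```bash
python3 - <<'E'
from h import *
k=cams.get_calibration("wrist"); im=cams.read_camera("wrist")[:,:,::-1].copy(); np.save("w6.npy",k,allow_pickle=True)
print([(np.round(d["location"]),round(d["confidence"],2)) for d in finder.place_of("wrist","teak_mid")][:3], proj(k,[[.496,-.351,.0375]]))
cv2.imwrite("pics/w6.png",im)
for c,a in (((0,255,0),(.496,-.351,-.142)),): cv2.polylines(im,[cv2.convexHull(proj(k,box(a,(.045,.14,.035),.02)).astype(np.float32)).astype(int)],True,c,1)
cv2.imwrite("pics/w6o.png",im)
jog([.496,-.351,.034],np.pi/2-.142)
E
```

```text
[(array([319., 238.]), 0.62)] [[322.05082811 235.35757977]]
t 13.2 at [ 0.4981 -0.3421  0.169 ] yaw 1.4323 F [ 0.7  1.3 -0.2] w 0.801
shift [-0.045 -0.005  0.675] turn [0.0002 0.0003 0.0011]
```

View pics/w6o.png

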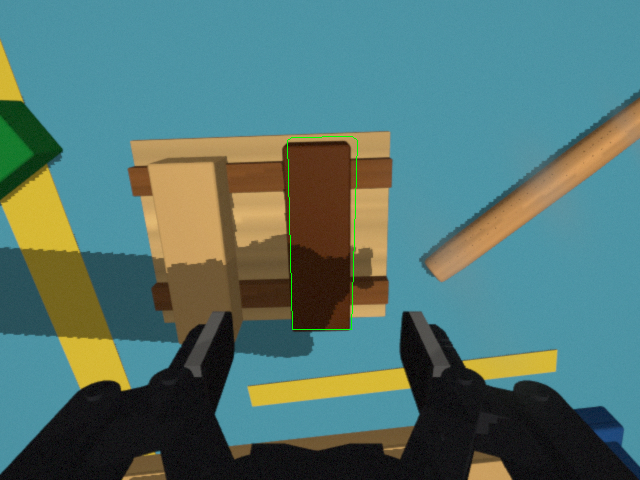

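The overlay matches the teak batten. It lies about 1.5 mm further left and about 1° anticlockwise of the outline, with pine to its left at (195,240). Descending onto the teak with that correction.

jog_arm([
  {"x": -0.055,"y": -0.01,"z": 0.15,"wx": 0,"wy": 0,"wz": -0.004},
  {"x": -0.055,"y": -0.01,"z": 0.3,"wx": 0,"wy": 0,"wz": -0.004},
  {"x": -0.055,"y": -0.01,"z": 0.45,"wx": 0,"wy": 0,"wz": -0.004},
  {"x": -0.055,"y": -0.01,"z": 0.6,"wx": 0,"wy": 0,"wz": -0.004},
  {"x": -0.055,"y": -0.01,"z": 0.67,"wx": 0,"wy": 0,"wz": -0.004},
  {"x": -0.055,"y": -0.01,"z": 0.67,"wx": 0,"wy": 0,"wz": -0.004},
  {"x": -0.055,"y": -0.01,"z": 0.67,"wx": 0,"wy": 0,"wz": -0.004},
])

```text
t: 13.78
eef_pos: [0.4961, -0.3515, 0.0357]
tool_rot: [0.001, 0.749, 0.662, 0.0]
contact_force: [-0.1, -0.6, 0.7]
gripper_width: 0.803
```

jog_arm([
  {"x": 0,"y": 0,"z": 0,"wx": 0,"wy": 0,"wz": 0},
  {"x": 0,"y": 0,"z": 0,"wx": 0,"wy": 0,"wz": 0},
  {"x": 0,"y": 0,"z": 0,"wx": 0,"wy": 0,"wz": 0},
  {"x": 0,"y": 0,"z": 0,"wx": 0,"wy": 0,"wz": 0},
  {"x": 0,"y": 0,"z": 0,"wx": 0,"wy": 0,"wz": 0},
  {"x": 0,"y": 0,"z": 0,"wx": 0,"wy": 0,"wz": 0},
  {"x": 0,"y": 0,"z": 0,"wx": 0,"wy": 0,"wz": 0},
  {"x": 0,"y": 0,"z": 0,"wx": 0,"wy": 0,"wz": 0},
], hand=-1, grip_force=50)

```text
t: 14.45
eef_pos: [0.498, -0.3517, 0.0382]
tool_rot: [0.002, 0.749, 0.662, 0.001]
contact_force: [0.0, 1.4, 6.8]
gripper_width: 0.514
```

jog_arm([
  {"x": 0,"y": 0,"z": -0.1,"wx": 0,"wy": 0,"wz": 0},
  {"x": 0,"y": 0,"z": -0.25,"wx": 0,"wy": 0,"wz": 0},
  {"x": 0,"y": 0,"z": -0.45,"wx": 0,"wy": 0,"wz": 0},
  {"x": 0,"y": 0,"z": -0.55,"wx": 0,"wy": 0,"wz": 0},
  {"x": 0,"y": 0,"z": -0.55,"wx": 0,"wy": 0,"wz": 0},
])

```text
t: 14.87
eef_pos: [0.5009, -0.3532, 0.155]
tool_rot: [0.008, 0.749, 0.662, 0.003]
contact_force: [0.1, 0.0, -1.8]
gripper_width: 0.515
```

```bash
python3 - <<'E'
from h import *
jog([.580,-.096,.12],np.pi/2-.033)
E
```

```text
t 14.87 at [ 0.5009 -0.3532  0.155 ] yaw 1.4474 F [ 0.1  0.  -1.8] w 0.515
shift [1.326 0.232 0.17 ] turn [ 0.0047  0.0022 -0.0288]
```

jog_arm([
  {"x": 0.15,"y": 0.03,"z": 0,"wx": 0.004,"wy": 0.002,"wz": -0.028},
  {"x": 0.3,"y": 0.06,"z": 0,"wx": 0.004,"wy": 0.002,"wz": -0.028},
  {"x": 0.45,"y": 0.09,"z": 0,"wx": 0.004,"wy": 0.002,"wz": -0.028},
  {"x": 0.6,"y": 0.12,"z": 0,"wx": 0.004,"wy": 0.002,"wz": -0.028},
  {"x": 0.75,"y": 0.15,"z": 0,"wx": 0.004,"wy": 0.002,"wz": -0.028},
  {"x": 0.9,"y": 0.2,"z": 0,"wx": 0.004,"wy": 0.002,"wz": -0.028},
  {"x": 0.98,"y": 0.23,"z": 0,"wx": 0.004,"wy": 0.002,"wz": -0.028},
  {"x": 0.98,"y": 0.23,"z": 0,"wx": 0.004,"wy": 0.002,"wz": -0.028},
  {"x": 0.98,"y": 0.23,"z": 0,"wx": 0.004,"wy": 0.002,"wz": -0.028},
])

```text
t: 15.62
eef_pos: [0.5708, -0.1629, 0.1543]
tool_rot: [0.001, 0.719, 0.695, 0.0]
contact_force: [-0.5, -0.4, -2.0]
gripper_width: 0.513
```

```bash
python3 - <<'E'
from h import *
jog([.580,-.097,.10],np.pi/2-.033)
E
```

```text
t 15.62 at [ 0.5708 -0.1629  0.1543] yaw 1.5381 F [-0.5 -0.4 -2. ] w 0.513
shift [0.331 0.035 0.271] turn [0.0006 0.0002 0.0001]
```

jog_arm([
  {"x": 0.15,"y": 0.035,"z": 0,"wx": 0,"wy": 0,"wz": 0},
  {"x": 0.28,"y": 0.035,"z": 0,"wx": 0,"wy": 0,"wz": 0},
  {"x": 0.33,"y": 0.035,"z": 0.1,"wx": 0,"wy": 0,"wz": 0},
  {"x": 0.33,"y": 0.035,"z": 0.25,"wx": 0,"wy": 0,"wz": 0},
  {"x": 0.33,"y": 0.035,"z": 0.37,"wx": 0,"wy": 0,"wz": 0},
  {"x": 0.33,"y": 0.035,"z": 0.37,"wx": 0,"wy": 0,"wz": 0},
  {"x": 0.33,"y": 0.035,"z": 0.37,"wx": 0,"wy": 0,"wz": 0},
])

```text
t: 16.2
eef_pos: [0.5786, -0.0988, 0.0793]
tool_rot: [-0.0, 0.719, 0.695, -0.001]
contact_force: [1.0, 0.3, -0.9]
gripper_width: 0.514
```

```bash
python3 - <<'E'
from h import *
jog([.580,-.097,.054],np.pi/2-.033)
a=cams.read_camera("wrist")[:,:,::-1]; b=cams.read_camera("scene")[:,:,::-1]
cv2.imwrite("pics/w7.png",a); b=cv2.resize(b[225:335,215:415],None,fx=4,fy=4,interpolation=2)
cv2.imwrite("pics/c7.png",np.hstack([cv2.resize(a[0:360,160:480],(391,440)),b[:, :400]]))
E
```

```text
t 16.2 at [ 0.5786 -0.0988  0.0793] yaw 1.5363 F [ 1.   0.3 -0.9] w 0.514
shift [0.009 0.007 0.126] turn [-0.0004  0.0003 -0.0005]
```

View pics/c7.png

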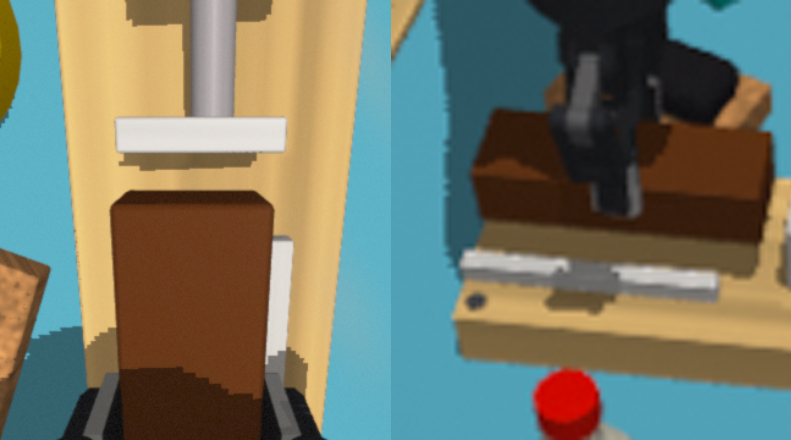

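The batten hovers about 26 mm above the bed, square to the fence and clear of both fence and stop. The fingertip sits well above the batten's lower edge, so it should clear the fence. Lowering gently.

jog_arm([
  {"x": 0,"y": 0,"z": 0.04,"wx": 0,"wy": 0,"wz": 0},
  {"x": 0,"y": 0,"z": 0.08,"wx": 0,"wy": 0,"wz": 0},
  {"x": 0,"y": 0,"z": 0.11,"wx": 0,"wy": 0,"wz": 0},
  {"x": 0,"y": 0,"z": 0.12,"wx": 0,"wy": 0,"wz": 0},
  {"x": 0,"y": 0,"z": 0.125,"wx": 0,"wy": 0,"wz": 0},
  {"x": 0,"y": 0,"z": 0.125,"wx": 0,"wy": 0,"wz": 0},
])

```text
t: 16.8
eef_pos: [0.5808, -0.0982, 0.0563]
tool_rot: [0.002, 0.719, 0.695, 0.001]
contact_force: [0.7, 1.2, -2.3]
gripper_width: 0.514
```

jog_arm([
  {"x": 0,"y": 0,"z": 0.01,"wx": 0,"wy": 0,"wz": 0},
  {"x": 0,"y": 0,"z": 0.015,"wx": 0,"wy": 0,"wz": 0},
  {"x": 0,"y": 0,"z": 0.02,"wx": 0,"wy": 0,"wz": 0},
  {"x": 0,"y": 0,"z": 0.02,"wx": 0,"wy": 0,"wz": 0},
])

```text
t: 17.13
eef_pos: [0.581, -0.0982, 0.0532]
tool_rot: [0.002, 0.719, 0.695, 0.001]
contact_force: [-2.8, 0.1, 6.1]
gripper_width: 0.512
```

It is on the bed, with contact at z=0.0532 as predicted. Sliding toward the fence.

jog_arm([
  {"x": 0,"y": 0.005,"z": 0,"wx": 0,"wy": 0,"wz": 0},
  {"x": 0,"y": 0.01,"z": 0,"wx": 0,"wy": 0,"wz": 0},
  {"x": 0,"y": 0.015,"z": 0,"wx": 0,"wy": 0,"wz": 0},
  {"x": 0,"y": 0.015,"z": 0,"wx": 0,"wy": 0,"wz": 0},
])

```text
t: 17.47
eef_pos: [0.5843, -0.0983, 0.0533]
tool_rot: [0.002, 0.719, 0.695, 0.001]
contact_force: [-0.8, -0.7, -0.4]
gripper_width: 0.51
```

jog_arm([
  {"x": 0,"y": 0.003,"z": 0,"wx": 0,"wy": 0,"wz": 0},
  {"x": 0,"y": 0.005,"z": 0,"wx": 0,"wy": 0,"wz": 0},
  {"x": 0,"y": 0.005,"z": 0,"wx": 0,"wy": 0,"wz": 0},
])

```text
t: 17.72
eef_pos: [0.5852, -0.0983, 0.0533]
tool_rot: [0.002, 0.719, 0.695, 0.001]
contact_force: [-1.0, 0.0, 1.5]
gripper_width: 0.512
```

jog_arm([
  {"x": 0,"y": 0.004,"z": 0,"wx": 0,"wy": 0,"wz": 0},
  {"x": 0,"y": 0.008,"z": 0,"wx": 0,"wy": 0,"wz": 0},
  {"x": 0,"y": 0.008,"z": 0,"wx": 0,"wy": 0,"wz": 0},
])

```text
t: 17.97
eef_pos: [0.5855, -0.0984, 0.0533]
tool_rot: [0.001, 0.719, 0.695, -0.001]
contact_force: [-6.4, 0.0, 7.4]
gripper_width: 0.512
```

jog_arm([
  {"x": 0,"y": 0.004,"z": 0,"wx": 0,"wy": 0,"wz": 0},
  {"x": 0,"y": 0.008,"z": 0,"wx": 0,"wy": 0,"wz": 0},
  {"x": 0,"y": 0.008,"z": 0,"wx": 0,"wy": 0,"wz": 0},
])

```text
t: 18.22
eef_pos: [0.5855, -0.0983, 0.0534]
tool_rot: [-0.0, 0.719, 0.695, -0.002]
contact_force: [-7.6, 0.9, 9.0]
gripper_width: 0.514
```

Fence contact, about 7 N. Now along the fence toward the stop.

jog_arm([
  {"x": 0.01,"y": 0,"z": 0,"wx": 0,"wy": 0,"wz": 0},
  {"x": 0.02,"y": 0,"z": 0,"wx": 0,"wy": 0,"wz": 0},
  {"x": 0.025,"y": 0,"z": 0,"wx": 0,"wy": 0,"wz": 0},
  {"x": 0.025,"y": 0,"z": 0,"wx": 0,"wy": 0,"wz": 0},
])

```text
t: 18.55
eef_pos: [0.5856, -0.0944, 0.0534]
tool_rot: [0.0, 0.719, 0.695, -0.002]
contact_force: [-5.0, -3.7, 3.4]
gripper_width: 0.514
```

jog_arm([
  {"x": 0.005,"y": 0,"z": 0,"wx": 0,"wy": 0,"wz": 0},
  {"x": 0.008,"y": 0,"z": 0,"wx": 0,"wy": 0,"wz": 0},
  {"x": 0.008,"y": 0,"z": 0,"wx": 0,"wy": 0,"wz": 0},
])

```text
t: 18.8
eef_pos: [0.5856, -0.0937, 0.0534]
tool_rot: [0.001, 0.719, 0.695, -0.003]
contact_force: [-2.9, -4.2, 2.8]
gripper_width: 0.514
```

jog_arm([
  {"x": 0.005,"y": 0,"z": 0,"wx": 0,"wy": 0,"wz": 0},
  {"x": 0.01,"y": 0,"z": 0,"wx": 0,"wy": 0,"wz": 0},
  {"x": 0.01,"y": 0,"z": 0,"wx": 0,"wy": 0,"wz": 0},
])

```text
t: 19.05
eef_pos: [0.5856, -0.0926, 0.0534]
tool_rot: [0.001, 0.72, 0.694, -0.003]
contact_force: [-2.7, -4.0, 2.8]
gripper_width: 0.51
```

```bash
python3 - <<'E'
from h import *
jog([.5855,-.089,.0533],np.pi/2-.033)
a=cams.read_camera("wrist")[:,:,::-1]; b=cams.read_camera("scene")[:,:,::-1]; cv2.imwrite("pics/w8.png",a); cv2.imwrite("pics/s8.png",b)
b=cv2.resize(b[240:330,225:395],None,fx=3.6,fy=3.6,interpolation=2)
o=np.zeros((600,612+180,3),np.uint8); o[:b.shape[0],:b.shape[1]]=b; w=cv2.resize(a[60:330,220:440],None,fx=1.0,fy=1.0); o[325:325+270,:220]=w
cv2.imwrite("pics/c8.png",o)
E
```

```text
t 19.05 at [ 0.5856 -0.0926  0.0534] yaw 1.5349 F [-2.7 -4.   2.8] w 0.51
shift [ 0.018 -0.001  0.   ] turn [-0.0011  0.0019 -0.0009]
```

View pics/c8.png

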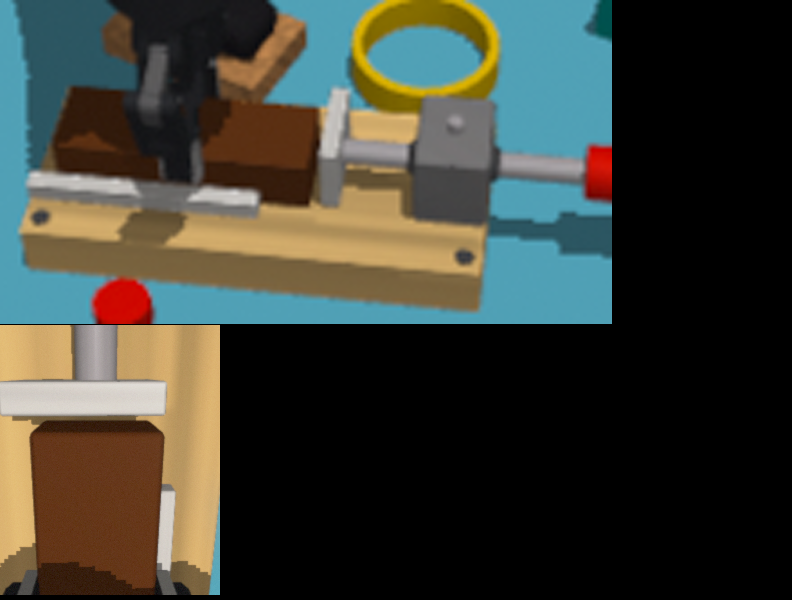

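The batten is against the fence, with a gap of about 2 mm left to the plate and the rod at the middle click. Continuing in small steps.

jog_arm([
  {"x": 0.003,"y": 0,"z": 0,"wx": 0,"wy": 0,"wz": 0},
  {"x": 0.006,"y": 0,"z": 0,"wx": 0,"wy": 0,"wz": 0},
  {"x": 0.006,"y": 0,"z": 0,"wx": 0,"wy": 0,"wz": 0},
])

```text
t: 19.4
eef_pos: [0.5856, -0.092, 0.0534]
tool_rot: [0.001, 0.72, 0.694, -0.004]
contact_force: [-3.8, -4.3, 3.4]
gripper_width: 0.512
```

jog_arm([
  {"x": 0.003,"y": 0,"z": 0,"wx": 0,"wy": 0,"wz": 0},
  {"x": 0.005,"y": 0,"z": 0,"wx": 0,"wy": 0,"wz": 0},
  {"x": 0.005,"y": 0,"z": 0,"wx": 0,"wy": 0,"wz": 0},
])

```text
t: 19.65
eef_pos: [0.5856, -0.0916, 0.0534]
tool_rot: [0.001, 0.72, 0.694, -0.004]
contact_force: [-3.1, -4.2, 2.4]
gripper_width: 0.513
```

jog_arm([
  {"x": 0.004,"y": 0,"z": 0,"wx": 0,"wy": 0,"wz": 0},
  {"x": 0.008,"y": 0,"z": 0,"wx": 0,"wy": 0,"wz": 0},
  {"x": 0.008,"y": 0,"z": 0,"wx": 0,"wy": 0,"wz": 0},
])

```text
t: 19.9
eef_pos: [0.5856, -0.0906, 0.0534]
tool_rot: [0.002, 0.72, 0.694, -0.004]
contact_force: [-3.4, -4.1, 3.0]
gripper_width: 0.514
```

jog_arm([
  {"x": 0.003,"y": 0,"z": 0,"wx": 0,"wy": 0,"wz": 0},
  {"x": 0.005,"y": 0,"z": 0,"wx": 0,"wy": 0,"wz": 0},
  {"x": 0.005,"y": 0,"z": 0,"wx": 0,"wy": 0,"wz": 0},
])

```text
t: 20.15
eef_pos: [0.5856, -0.0902, 0.0535]
tool_rot: [0.002, 0.721, 0.693, -0.005]
contact_force: [-2.9, -4.1, 3.6]
gripper_width: 0.513
```

jog_arm([
  {"x": 0.004,"y": 0,"z": 0,"wx": 0,"wy": 0,"wz": 0},
  {"x": 0.006,"y": 0,"z": 0,"wx": 0,"wy": 0,"wz": 0},
  {"x": 0.006,"y": 0,"z": 0,"wx": 0,"wy": 0,"wz": 0},
])

```text
t: 20.4
eef_pos: [0.5856, -0.0896, 0.0535]
tool_rot: [0.002, 0.721, 0.693, -0.005]
contact_force: [-3.3, -4.6, 2.8]
gripper_width: 0.513
```

```bash
python3 - <<'E'
from h import *
jog([.5855,-.089,.0533],np.pi/2-.033)
a=cams.read_camera("wrist")[:,:,::-1]; b=cams.read_camera("scene")[:,:,::-1]; cv2.imwrite("pics/w9.png",a); cv2.imwrite("pics/s9.png",b)
b=cv2.resize(b[255:310,290:395],None,fx=6,fy=6,interpolation=2)
o=np.zeros((600,640,3),np.uint8); o[:b.shape[0],:b.shape[1]]=b; w=cv2.resize(a[90:220,220:440],None,fx=2,fy=2); o[335:335+260,:440]=w
cv2.imwrite("pics/c9.png",o)
E
```

```text
t 20.4 at [ 0.5856 -0.0896  0.0535] yaw 1.5319 F [-3.3 -4.6  2.8] w 0.513
shift [ 0.003 -0.001  0.001] turn [-0.0013  0.0031 -0.0019]
```

View pics/c9.png

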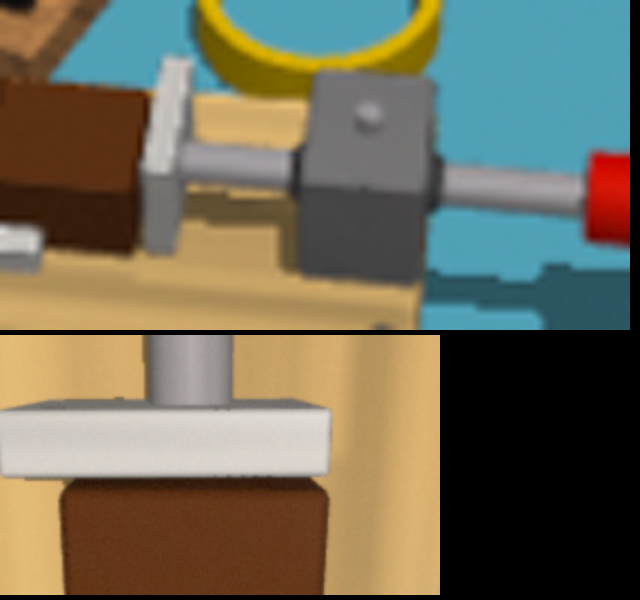

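Both collars peep out equally at each side of the bearing, so the rod is at the middle click. The batten end is at, or within about 1 mm of, the plate. Nudging until the force rises.

jog_arm([
  {"x": 0.003,"y": 0,"z": 0,"wx": 0,"wy": 0,"wz": 0},
  {"x": 0.006,"y": 0,"z": 0,"wx": 0,"wy": 0,"wz": 0},
  {"x": 0.006,"y": 0,"z": 0,"wx": 0,"wy": 0,"wz": 0},
])

```text
t: 20.75
eef_pos: [0.5856, -0.0891, 0.0535]
tool_rot: [0.002, 0.721, 0.693, -0.005]
contact_force: [-3.5, -4.5, 2.7]
gripper_width: 0.512
```

jog_arm([
  {"x": 0.003,"y": 0,"z": 0,"wx": 0,"wy": 0,"wz": 0},
  {"x": 0.005,"y": 0,"z": 0,"wx": 0,"wy": 0,"wz": 0},
  {"x": 0.005,"y": 0,"z": 0,"wx": 0,"wy": 0,"wz": 0},
])

```text
t: 21.0
eef_pos: [0.5856, -0.0887, 0.0535]
tool_rot: [0.002, 0.721, 0.693, -0.006]
contact_force: [-2.5, -4.1, 3.9]
gripper_width: 0.513
```

jog_arm([
  {"x": 0.003,"y": 0,"z": 0,"wx": 0,"wy": 0,"wz": 0},
  {"x": 0.006,"y": 0,"z": 0,"wx": 0,"wy": 0,"wz": 0},
  {"x": 0.006,"y": 0,"z": 0,"wx": 0,"wy": 0,"wz": 0},
])

```text
t: 21.25
eef_pos: [0.5856, -0.0881, 0.0535]
tool_rot: [0.003, 0.721, 0.693, -0.006]
contact_force: [-3.4, -3.3, 4.5]
gripper_width: 0.513
```

```bash
cat > sh.py <<'E'
from h import *
import sys
b=cams.read_camera("scene")[:,:,::-1]; n=sys.argv[1]; cv2.imwrite(f"pics/s{n}.png",b); cv2.imwrite(f"pics/w{n}.png",cams.read_camera("wrist")[:,:,::-1])
g=lambda i:cv2.cvtColor(i,cv2.COLOR_BGR2GRAY).astype(np.float32)
def red(i):
    h=cv2.cvtColor(i,cv2.COLOR_BGR2HSV)[265:310,375:425].astype(float); m=np.where(((h[...,0]<8)|(h[...,0]>172)),h[...,1]*h[...,2],0); m[m<12000]=0
    return (m.sum(0)@np.arange(50)/m.sum()+375).round(3)
for r in ("8","9",n):
    i=cv2.imread(f"pics/s{r}.png"); print(r,"handle col",red(i),"shift vs 8: base",np.round(cv2.phaseCorrelate(g(cv2.imread("pics/s8.png"))[255:305,340:362].copy(),g(i)[255:305,340:362].copy())[0],2),"profile",[g(i)[y-1:y+2,308:324].mean(0).astype(int).tolist() for y in (283,)])
E
python3 sh.py 10
```

```text
8 handle col 398.644 shift vs 8: base [0. 0.] profile [[57, 57, 51, 37, 31, 91, 139, 158, 160, 161, 137, 112, 118, 124, 126, 128]]
9 handle col 398.644 shift vs 8: base [-0.    0.02] profile [[57, 57, 57, 56, 42, 91, 139, 158, 160, 161, 137, 112, 118, 125, 126, 128]]
10 handle col 398.644 shift vs 8: base [ 0.02 -0.03] profile [[57, 57, 57, 56, 55, 94, 139, 158, 159, 161, 137, 112, 119, 124, 126, 128]]
```

jog_arm([
  {"x": 0.003,"y": 0,"z": 0,"wx": 0,"wy": 0,"wz": 0},
  {"x": 0.006,"y": 0,"z": 0,"wx": 0,"wy": 0,"wz": 0},
  {"x": 0.006,"y": 0,"z": 0,"wx": 0,"wy": 0,"wz": 0},
])

```text
t: 21.6
eef_pos: [0.5856, -0.0876, 0.0536]
tool_rot: [0.003, 0.722, 0.692, -0.006]
contact_force: [-3.0, -3.4, 4.1]
gripper_width: 0.514
```

```bash
python3 sh.py 11 | tail -1
```

```text
11 handle col 398.646 shift vs 8: base [-0.01 -0.03] profile [[56, 57, 57, 57, 57, 95, 139, 158, 160, 161, 137, 112, 119, 124, 126, 128]]
```

jog_arm([
  {"x": 0.003,"y": 0,"z": 0,"wx": 0,"wy": 0,"wz": 0},
  {"x": 0.006,"y": 0,"z": 0,"wx": 0,"wy": 0,"wz": 0},
  {"x": 0.006,"y": 0,"z": 0,"wx": 0,"wy": 0,"wz": 0},
])

```text
t: 21.95
eef_pos: [0.5856, -0.0871, 0.0536]
tool_rot: [0.003, 0.722, 0.692, -0.007]
contact_force: [-2.3, -3.5, 4.3]
gripper_width: 0.513
```

```bash
python3 sh.py 12 | tail -1
```

```text
12 handle col 398.632 shift vs 8: base [-0.01 -0.05] profile [[57, 57, 56, 57, 56, 96, 139, 158, 160, 161, 137, 112, 119, 124, 126, 128]]
```

```bash
python3 - <<'E'
from h import *
for r in ("8","9","10","11","12"):
    g=cv2.cvtColor(cv2.imread(f"pics/s{r}.png"),cv2.COLOR_BGR2GRAY).astype(int)
    w=cv2.cvtColor(cv2.imread(f"pics/w{r}.png"),cv2.COLOR_BGR2GRAY).astype(int)
    print(r,"left end",[g[y-1:y+2,236:250].mean(0).astype(int).tolist() for y in (275,)],"top-right",g[269:272,304:322].mean(0).astype(int).tolist(),"wrist col 300",w[145:178,295:305].mean(1).astype(int).tolist())
E
```

```text
8 left end [[74, 74, 75, 74, 62, 40, 31, 31, 30, 30, 30, 31, 30, 33]] top-right [64, 61, 67, 69, 71, 73, 72, 73, 74, 107, 160, 165, 187, 196, 191, 190, 186, 138] wrist col 300 [213, 212, 209, 196, 171, 141, 96, 89, 89, 82, 59, 35, 30, 33, 32, 31, 32, 35, 34, 33, 34, 37, 44, 53, 56, 59, 61, 63, 66, 66, 65, 67, 65]
9 left end [[75, 74, 75, 75, 81, 78, 52, 32, 31, 31, 31, 31, 31, 31]] top-right [63, 61, 67, 68, 71, 71, 72, 76, 77, 78, 94, 143, 186, 195, 191, 190, 186, 138] wrist col 300 [205, 208, 207, 209, 211, 211, 212, 212, 212, 212, 211, 210, 208, 202, 179, 148, 67, 31, 30, 33, 36, 36, 44, 51, 56, 59, 59, 62, 65, 65, 66, 65, 67]
10 left end [[78, 75, 74, 75, 80, 82, 69, 44, 31, 30, 30, 31, 30, 31]] top-right [64, 62, 66, 69, 71, 72, 72, 76, 77, 88, 93, 105, 176, 196, 191, 190, 186, 137] wrist col 300 [204, 202, 202, 204, 203, 205, 205, 206, 207, 209, 210, 210, 210, 210, 210, 211, 209, 207, 203, 182, 151, 76, 39, 51, 56, 57, 59, 63, 65, 65, 66, 64, 64]
11 left end [[94, 74, 74, 75, 81, 82, 78, 52, 31, 31, 31, 31, 30, 30]] top-right [63, 62, 67, 68, 71, 72, 73, 76, 77, 88, 93, 105, 176, 195, 191, 190, 186, 137] wrist col 300 [204, 204, 203, 203, 203, 203, 203, 204, 205, 206, 208, 209, 210, 210, 209, 211, 210, 210, 209, 208, 203, 183, 153, 76, 44, 56, 60, 63, 65, 66, 65, 66, 65]
12 left end [[93, 75, 74, 75, 81, 82, 78, 57, 37, 30, 31, 31, 30, 30]] top-right [64, 61, 67, 68, 71, 72, 73, 76, 76, 88, 92, 106, 176, 196, 191, 189, 186, 137] wrist col 300 [206, 205, 204, 204, 202, 203, 202, 203, 203, 204, 206, 206, 207, 209, 209, 210, 210, 210, 210, 210, 209, 207, 202, 181, 152, 74, 43, 60, 64, 65, 65, 66, 65]
```

jog_arm([
  {"x": 0.003,"y": 0,"z": 0,"wx": 0,"wy": 0,"wz": 0},
  {"x": 0.006,"y": 0,"z": 0,"wx": 0,"wy": 0,"wz": 0},
  {"x": 0.006,"y": 0,"z": 0,"wx": 0,"wy": 0,"wz": 0},
])

```text
t: 22.3
eef_pos: [0.5856, -0.087, 0.0536]
tool_rot: [0.003, 0.722, 0.692, -0.007]
contact_force: [-3.2, -5.4, 3.4]
gripper_width: 0.519
```

```bash
python3 sh.py 13 | tail -1|cut -c1-30
```

```text
13 handle col 398.644 shift vs
```

jog_arm([
  {"x": 0.003,"y": 0,"z": 0,"wx": 0,"wy": 0,"wz": 0},
  {"x": 0.006,"y": 0,"z": 0,"wx": 0,"wy": 0,"wz": 0},
  {"x": 0.006,"y": 0,"z": 0,"wx": 0,"wy": 0,"wz": 0},
])

```text
t: 22.65
eef_pos: [0.5856, -0.0869, 0.0537]
tool_rot: [0.004, 0.722, 0.691, -0.008]
contact_force: [-3.4, -5.6, 4.3]
gripper_width: 0.515
```

```bash
python3 sh.py 14 | tail -1|cut -c1-30; python3 -c "
from h import *
jog([.5855,-.089,.0533],np.pi/2-.033)"
```

```text
14 handle col 398.647 shift vs
t 22.75 at [ 0.5856 -0.0869  0.0537] yaw 1.527 F [-3.9 -5.2  3.8] w 0.509
shift [-0.01   0.     0.002] turn [-0.0016  0.0052 -0.0034]
```

The motion stopped at y=-0.087 and the force rose while the handle stayed put, so the batten touches the stop. Releasing and rising straight up.

jog_arm([
  {"x": 0,"y": 0,"z": 0,"wx": 0,"wy": 0,"wz": 0},
  {"x": 0,"y": 0,"z": 0,"wx": 0,"wy": 0,"wz": 0},
  {"x": 0,"y": 0,"z": 0,"wx": 0,"wy": 0,"wz": 0},
  {"x": 0,"y": 0,"z": 0,"wx": 0,"wy": 0,"wz": 0},
], hand=0.5)

```text
t: 23.08
eef_pos: [0.586, -0.086, 0.0537]
tool_rot: [0.004, 0.722, 0.692, -0.007]
contact_force: [-0.4, -0.6, 0.3]
gripper_width: 0.749
```

jog_arm([
  {"x": 0,"y": 0,"z": -0.1,"wx": 0,"wy": 0,"wz": 0},
  {"x": 0,"y": 0,"z": -0.25,"wx": 0,"wy": 0,"wz": 0},
  {"x": 0,"y": 0,"z": -0.45,"wx": 0,"wy": 0,"wz": 0},
  {"x": 0,"y": 0,"z": -0.6,"wx": 0,"wy": 0,"wz": 0},
  {"x": -0.2,"y": 0,"z": -0.7,"wx": 0,"wy": 0,"wz": 0},
  {"x": -0.4,"y": 0,"z": -0.7,"wx": 0,"wy": 0,"wz": 0},
  {"x": -0.4,"y": 0,"z": -0.7,"wx": 0,"wy": 0,"wz": 0},
])

```text
t: 23.67
eef_pos: [0.5834, -0.1737, 0.1967]
tool_rot: [0.007, 0.726, 0.688, -0.008]
contact_force: [-0.5, -2.2, 0.3]
gripper_width: 0.747
```

```bash
python3 sh.py 15 | cut -c1-30; python3 - <<'E'
from h import *
k=cams.get_calibration("wrist"); np.save("w15.npy",k,allow_pickle=True)
jog([.5855,-.089,.0533],np.pi/2-.033)
s=cv2.imread("pics/s15.png"); w=cv2.imread("pics/w15.png")
o=np.zeros((600,800,3),np.uint8); o[:360,:800]=cv2.resize(s[240:312,230:390],None,fx=5,fy=5,interpolation=2); c=cv2.resize(w[0:240,120:520],None,fx=1,fy=1); o[360:600,:400]=c
c=cv2.resize(w[0:120,240:420],None,fx=2,fy=2,interpolation=2); o[360:600,410:770]=c
cv2.imwrite("pics/c15.png",o)
E
```

```text
8 handle col 398.644 shift vs 
9 handle col 398.644 shift vs 
15 handle col 398.628 shift vs
t 23.77 at [ 0.583  -0.1664  0.1949] yaw 1.5233 F [-0.5  0.6 -0.6] w 0.753
shift [ 0.398 -0.003  0.702] turn [-0.0012  0.0051 -0.0046]
```

View pics/c15.png

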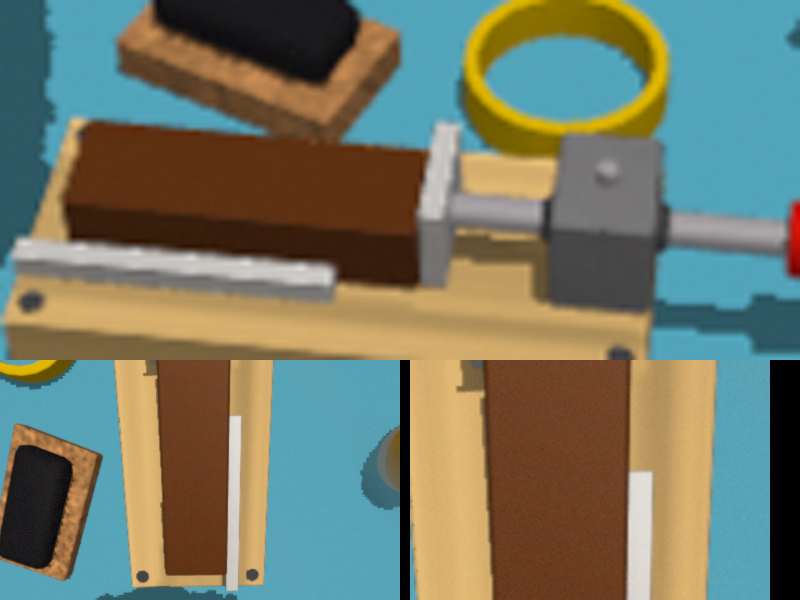

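The batten lies flat against the plate (crop 425,215) and along the fence, and both collars peep out equally. One numeric check that it is parallel to the fence and touching.

```bash
python3 - <<'E'
from h import *
k=np.load("w15.npy",allow_pickle=True).item(); im=cv2.imread("pics/w15.png"); g=cv2.cvtColor(im,cv2.COLOR_BGR2GRAY).astype(int)
P=[];Q=[];L=[];F=[]
for r in range(5,205,10):
    s=g[r-1:r+2].mean(0)
    e=340+.5+np.argmax(np.diff(s[340:365])); p=onplane(k,(e,r),.07); P.append(p[:2])
    l=272.5+np.argmin(np.diff(s[272:292])); L.append(onplane(k,(l,r),.07)[:2])
    if r>65:
        f=352.5+np.argmin(np.diff(s[352:375])); Q.append(onplane(k,(f,r),.047)[:2])
for n,a in (("batten fence side",P),("batten other side",L),("fence outer edge",Q)):
    a=np.array(a); c=np.polyfit(a[:,1],a[:,0],1); print(n,"slope",c[0].round(4),"x at y=-.1: ",np.polyval(c,-.1).round(4),"resid",np.std(a[:,0]-np.polyval(c,a[:,1])).round(4))
e=205+np.argmin(np.abs(0)) ; col=g[195:232,295:330].mean(1); i=195.5+np.argmax(np.diff(col)); print("batten near end row",i,onplane(k,(312,i),.07).round(4))
E
```

```text
batten fence side slope 0.0372 x at y=-.1:  0.6057 resid 0.0002
batten other side slope 0.0387 x at y=-.1:  0.5604 resid 0.0005
fence outer edge slope 0.0316 x at y=-.1:  0.6158 resid 0.0002
batten near end row 214.5 [ 0.5788 -0.1542  0.07  ]
```

```bash
python3 -c "
from station import bot; print(bot.hand_in())"
```

```text
the job is handed in; nothing more can be done
None
```

The length-stop jig is ready and I handed the job in at about 24 s on the robot's clock. No verdict is reported.

- **Offcut:** The white-banded offcut lies in the black tray. The wrist view found it within about 2 px of where it was released, and the top view agrees.
- **Stop rod:** I pulled the handle exactly 30.0 mm. After loading, both collars show equally at each side of the bearing, and the handle had not shifted (within 0.02 px in the scene view).
- **Teak batten, fence side:** It lies flat on the bed with its side at x = 0.6057 m against the fence face at 0.6058 m. The angle between them measured 0.3–0.4°, which is about my measuring error.
- **Teak batten, stop end:** I slid it up to the plate until it stopped moving and the force rose from about 4 to 5.5 N. That stays below the 9 N needed to leave the click. The last picture shows no gap.
- **Release:** The gripper is open and clear, well above the bench.

**Checks that disagreed or were not made:**
- My first automatic fits of the jig and tray were wrong, so I replaced them with close-up measurements.
- The batten's near end measured about 2–3 mm off the position implied by the contact. I trusted the contact, because that edge was hard to locate in the picture.
- I did not re-measure the pine batten and tools at the end. The moves stayed clear of them, and the tape and sanding block looked undisturbed in the last picture.

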